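Balance, load and start the bench centrifuge

TASK

Lower the rotor gently onto the centrifuge's drive cone until it is fully home, then rock it by its knob about 30 degrees anticlockwise (seen from above) and back to about 30 degrees clockwise of where it sat, to check that it runs free. Put every orange-capped sample tube fully down into the rotor so that each filled place has a tube opposite it, using the white-capped balance tube only if a sample would be left without a partner and otherwise leaving it in the rack. Then close the lid, press the green start button once it is shut, and leave the beaker and the jar where they are.

Things in the scene. Friction and masses are not known exactly. Their poses are not given: they have to be found in the camera images.
- centrifuge: Compact bench centrifuge, cream and navy, fixed. Origin on the bench under the drive axis; x to the hinge at the back, y to the control deck on its left, z up. Case: x -115 to 125 mm, y -115 to 175 mm, flat top deck 105 mm above the bench. A round steel bowl, 150 mm across, is sunk in it about the drive axis, floor 30 mm above the bench.
- seat (a point): Point on the axis of the brass drive cone (tapered spindle) in the middle of the bowl, 45 mm above the bench: where the rotor's origin lies when the rotor is fully home. The cone is 32 mm across 40 mm above the bench, 18 mm at 75 mm, its rounded tip at 78 mm. Its frame turns with the drive.
- drive (a joint): Angle of the drive cone about its upright axis, rad; it grows anticlockwise as seen from above and starts near 0 (within 0.1). It turns freely (about 0.02 N m of friction) through 3 rad either way; the seated rotor carries it along.
- rotor: Rotor, 0.45 kg: aluminium hub with six upright steel sleeves in a ring, 117 mm over all, 52 mm tall, and a round black knob, 26 mm diameter, on its axis from 52 to 84 mm up. From below, a tapered bore matches the drive cone (30 mm across at the underside, 18 mm at 30 mm up). Origin on the axis at the underside, z up. Starts standing on the bench.
- place0 (a point): Place 0 of the rotor: centre of the inner floor of a sleeve, 46 mm from the rotor's axis, 0 degrees anticlockwise (from above) from its +x axis, 4 mm above its underside. The sleeve is open at the top, 48 mm above this point, bore 15.5 mm with a mouth flared to about 20 mm. Across the axis from one another: 0 and 3, 1 and 4, 2 and 5.
- place1 (a point): Place 1 of the rotor: centre of the inner floor of a sleeve, 46 mm from the rotor's axis, 60 degrees anticlockwise (from above) from its +x axis, 4 mm above its underside. The sleeve is open at the top, 48 mm above this point, bore 15.5 mm with a mouth flared to about 20 mm. Across the axis from one another: 0 and 3, 1 and 4, 2 and 5.
- place2 (a point): Place 2 of the rotor: centre of the inner floor of a sleeve, 46 mm from the rotor's axis, 120 degrees anticlockwise (from above) from its +x axis, 4 mm above its underside. The sleeve is open at the top, 48 mm above this point, bore 15.5 mm with a mouth flared to about 20 mm. Across the axis from one another: 0 and 3, 1 and 4, 2 and 5.
- place3 (a point): Place 3 of the rotor: centre of the inner floor of a sleeve, 46 mm from the rotor's axis, 180 degrees anticlockwise (from above) from its +x axis, 4 mm above its underside. The sleeve is open at the top, 48 mm above this point, bore 15.5 mm with a mouth flared to about 20 mm. Across the axis from one another: 0 and 3, 1 and 4, 2 and 5.
- place4 (a point): Place 4 of the rotor: centre of the inner floor of a sleeve, 46 mm from the rotor's axis, 240 degrees anticlockwise (from above) from its +x axis, 4 mm above its underside. The sleeve is open at the top, 48 mm above this point, bore 15.5 mm with a mouth flared to about 20 mm. Across the axis from one another: 0 and 3, 1 and 4, 2 and 5.
- place5 (a point): Place 5 of the rotor: centre of the inner floor of a sleeve, 46 mm from the rotor's axis, 300 degrees anticlockwise (from above) from its +x axis, 4 mm above its underside. The sleeve is open at the top, 48 mm above this point, bore 15.5 mm with a mouth flared to about 20 mm. Across the axis from one another: 0 and 3, 1 and 4, 2 and 5.
- rack: White tube rack on a blue foot, loose, 0.6 kg: 50 x 190 mm and 46 mm tall, with seven square pockets in a row along its y axis, 26 mm apart, 16 mm wide and 40 mm deep. Origin at the centre of its underside; pocket floors at z = 6 mm. Each tube starts upright in a pocket, standing 42 mm out of the rack; which tube is in which pocket varies.
- sample1: Sample tube with an orange cap: amber, 13 mm diameter glass tube with a rounded foot, under a cap 16 mm in diameter and 16 mm tall; 82 mm long in all, about 16 g. Origin at the centre of the foot, z up along the tube to the cap. Three to six samples are there; absent ones have no pose.
- sample2: Sample tube with an orange cap: amber, 13 mm diameter glass tube with a rounded foot, under a cap 16 mm in diameter and 16 mm tall; 82 mm long in all, about 16 g. Origin at the centre of the foot, z up along the tube to the cap. Three to six samples are there; absent ones have no pose.
- sample3: Sample tube with an orange cap: amber, 13 mm diameter glass tube with a rounded foot, under a cap 16 mm in diameter and 16 mm tall; 82 mm long in all, about 16 g. Origin at the centre of the foot, z up along the tube to the cap. Three to six samples are there; absent ones have no pose.
- sample4: Sample tube with an orange cap: amber, 13 mm diameter glass tube with a rounded foot, under a cap 16 mm in diameter and 16 mm tall; 82 mm long in all, about 16 g. Origin at the centre of the foot, z up along the tube to the cap. Three to six samples are there; absent ones have no pose.
- sample5: Sample tube with an orange cap: amber, 13 mm diameter glass tube with a rounded foot, under a cap 16 mm in diameter and 16 mm tall; 82 mm long in all, about 16 g. Origin at the centre of the foot, z up along the tube to the cap. Three to six samples are there; absent ones have no pose.
- sample6: Sample tube with an orange cap: amber, 13 mm diameter glass tube with a rounded foot, under a cap 16 mm in diameter and 16 mm tall; 82 mm long in all, about 16 g. Origin at the centre of the foot, z up along the tube to the cap. Three to six samples are there; absent ones have no pose.
- balance: Balance tube with a white cap, of the same shape and weight as a sample: pale grey, 13 mm diameter glass tube with a rounded foot, under a cap 16 mm in diameter and 16 mm tall; 82 mm long in all, about 16 g. Origin at the centre of the foot, z up along the tube to the cap. Always there, in the rack at the start.
- lid (a joint): Lid angle, rad: 0 shut, 1.75 fully open (just past upright); starts open, 1.6 or more. The hinge line runs along the centrifuge's y, 98 mm behind the drive axis, 106 mm above the bench. Near upright the lid stays or settles back to 1.75; pushed about 20 degrees forward of upright it sinks shut by itself in some seconds. Pushing the tab takes 1 to 3 N.
- lid_tab (a point): Centre of the navy tab on the lid's free edge, 208 mm from the hinge line: 24 mm long, 70 mm wide, 10 mm thick. Lid open, it stands upright on top; push it from behind towards the bowl. x from the tab to the hinge, y along the hinge, z out of the lid's top. The lid, 196 mm long without the tab, 200 mm wide, is a shell 38 mm deep whose outside faces the back when open.
- start (a joint): Travel of the green start button, m: 0 released, 0.006 fully down; it springs back. About 5 N.
- start_top (a point): Centre of the top of the green start button, 26 mm across, 18 mm above the deck on the left of the centrifuge (55 mm to the front of the drive axis, 147 mm to the left), pressed straight down.
- beaker: Bystander: small glass beaker, 56 mm across, 75 mm tall. Origin under its centre.
- jar: Bystander: white jar with a red lid, 56 mm across, 70 mm tall. Origin under its centre.

How it is judged:
By the outcome, as a careful person would: the job done as asked, in the order asked, and still so for the second after the job is handed in, with the robot touching nothing.
Of sample1, sample2, sample3, sample4, sample5, sample6 only 3 to 6 are there at a start; the rules pass over those that are not, and their reading is None.
At some moment in a run one of rotor, rack may be knocked a few centimetres aside while the robot is not near it.
It also fails if it takes over 210 s, if anything falls off the work surface, if the arm or the gripper's body presses on something with over 40 N, if the wrist force passes 120 N, or if a joint passes its speed limit or range.

ROBOT

A 7-joint arm with a two-finger parallel gripper is mounted at the origin on the work surface. World frame = base frame: x ahead of the robot, y to its left, z up, the work surface at z = 0. Lengths are in m, angles in rad, forces in N, time in s.
With the tool pointing down it reaches from about 0.4 to 0.85 m from the base axis. Payload 10.4 kg.
Tool frame: the origin (TCP) lies midway between the tips of the shut fingers; the grasp point (between the pads) lies 19 mm behind it; z points along the fingers, y is the line along which they close (so a half turn about z gives the same grasp; the last joint's range is limited). The gripper opens to 87 mm and grips with 3 to 60 N. Pads are 19 mm wide; open, the fingers measure 117 mm over their backs; the gripper's body (75 mm by 190 mm) begins 51 mm behind the grasp point.
Start: joints at [1.134, 0.332, -0.065, 1.46, 0.022, 1.35, -0.088], TCP at [0.251, -0.572, 0.223] pointing down, gripper open.
Joint ranges: [-2.6, 2.6], [-0.5, 2.12], [-1.47, 1.34], [0.16, 2.42], [-1.27, 4.41], [0.06, 2.06], [-2.6, 2.6]. Speed limits (rad/s): [2.22, 2.22, 2.79, 2.79, 3.14, 3.14, 3.14].

INTERFACE

Orientations are given as a unit quaternion [x, y, z, w].
In Python, from bench import r gives the robot as it stands.
- The arm moves only by the tool arm_command, never from a script. Its arguments are lists of equal length, an entry for each row: "xyz": the shift along the world's x, y, z in m, a list of three; "rot": the turn, a rotation vector about the world's x, y, z in rad, a list of three. In form: {"xyz": [[tx, ty, tz], ...], "rot": [[ax, ay, az], ...]}. A call has 1 to 20 rows; each row is the pose to reach, as a shift and turn from the pose commanded when the call began; what a row does not reach only later rows make up. A row lasts 1/12 s, in which the tool goes at most 41.7 mm and 7.16 degrees, less where a joint would pass 70% of its speed; a pose out of reach is approached as far as the arm can. A call with a gripper value outside its range is refused whole. "grip" is the opening, from 0 (shut) to 1 (fully open), set as the call begins (left out, the last holds). The fingers move at their own pace and stop on an object; "squeeze" is the grip in N (left out, the last holds). Time passes only in rows, so rows that repeat a pose let the fingers close. It gives the time, the measured TCP pose, the force, the opening and the grip force at its end, in the units of the state.
- r.read_state(): the state, without advancing time (a new reading comes with each control period).
- r.camera(name): name is "side" or "top"; returns the picture (400x640x3 uint8, red, green, blue); there is no depth.
- r.camera_model(name): a dict with "fx", "fy", "cx", "cy" (pixels), "T" (4x4, takes a point from camera to world coordinates). Camera axes: x right, y up, looking along -z (the intrinsics and any distortion apply to the point x, -y, -z); pixel columns grow to the right and rows downward; lengths in m; the calibration is good to about 2 mm. A picture is of the moment at which its call begins. camera_model takes no time and is no camera call.
- r.close_job(): hands the job in; it is judged then, once.
Trained networks look in the newest picture that a camera, given by its name, has taken for a name from the list of things; names that differ only in an ending like _2 or _b are one class to them, and where a whole thing is asked for, a point or a joint stands for the part that bears it (a point fixed in the world has none). Each returns a list of dicts, best first, with "conf" (0 to 1); they miss things now and then, are a little off and sometimes report something else, mostly with a low value. They report only what shows in the picture. A call takes as long as a camera call.
- r.look_for(label, camera): "at" ([x, y, z] in m, in the coordinates of the camera as it stood for that picture, good to about 4 mm: the middle of the surface that is visible of it).
- r.spot_point(label, camera): "at" ([x, y, z] in m, in the coordinates of the camera as it stood for that picture, good to about 4 mm: a listed point, or the origin of a listed thing).
The state is a dict: "time": time; "joint_positions": joint angles; "joint_vel": joint speeds; "joint_torque": joint torques, N m; "ee_pos": TCP position; "eef_rot": TCP orientation; "ft_force": force on the tool from outside, world axes, zero at the start; "torque": the same for the moment, N m; "width": finger opening in m; "grip_force": force on a finger pad.
Only numpy, scipy, OpenCV 4.12 (cv2) and the standard library are available. Lean on these libraries where they do the work, as an engineer would, in place of code of your own. Each camera call takes 0.05 s, during which the arm holds its last target. There are 200 camera calls.

## Working session

There is one attempt and no reset: what is moved stays moved. The work goes in short steps, Python scripts to look and compute and a tool call to move; the robot and the scene stay as the last step left them, time stands still between calls to the robot, and variables do not carry over. Pictures are saved under pics/ and viewed, at most 18 in all, crops included, and the job is handed in when it is done.

Besides the shell and the picture viewer there is one more tool, called after ">>>" in YAML: its name, and indented under it one key for each argument. arm_command: Moves the arm, as the interface text tells. Its arguments: {"type":"object","properties":{"xyz":{"type":"array"},"rot":{"type":"array"},"grip":{"type":"number"},"squeeze":{"type":"number"}},"required":["xyz","rot"]}

```bash
ls; mkdir -p pics; cat > h.py <<'E'
import numpy as np, cv2
from bench import r
def snap(c,name=None,crop=None,s=1):
    im=r.camera(c)
    if name:
        o=im[:,:,::-1]
        if crop: o=o[crop[1]:crop[3],crop[0]:crop[2]]
        cv2.imwrite('pics/'+name+'.png',cv2.resize(o,None,fx=s,fy=s,interpolation=cv2.INTER_CUBIC))
    return im
def W(c,p):
    T=np.array(r.camera_model(c)['T']); return (T@np.r_[p,1])[:3]
def proj(c,P):
    m=r.camera_model(c); p=np.linalg.inv(np.array(m['T']))@np.r_[P,1]
    return np.array([m['cx']+m['fx']*p[0]/-p[2], m['cy']+m['fy']*p[1]/p[2]])
def ray(c,u,v,z):
    m=r.camera_model(c);T=np.array(m['T']);d=T[:3,:3]@np.array([(u-m['cx'])/m['fx'],-(v-m['cy'])/m['fy'],-1])
    o=T[:3,3]; return o+d*(z-o[2])/d[2]
def spot(l,c,f='spot_point'):
    return [(round(d['conf'],2),W(c,d['at']).round(4).tolist()) for d in getattr(r,f)(l,c)]
E
python3 - <<'E'
from h import *
snap('top','top1');snap('side','side1')
for c in('top','side'):
    m=r.camera_model(c);print({k:(np.round(v,3).tolist()) for k,v in m.items()})
    for l in ['centrifuge','seat','rotor','place0','rack','lid_tab','start_top','beaker','jar','sample1','balance']:
        print(c,l,spot(l,c))
s=r.read_state();print(s)
E
```

```text
pics
{'fx': 468.545, 'fy': 468.545, 'cx': 315.771, 'cy': 199.978, 'T': [[-0.028, 0.983, -0.183, 0.288], [-0.999, -0.024, 0.023, 0.012], [0.018, 0.184, 0.983, 1.253], [0.0, 0.0, 0.0, 1.0]]}
top centrifuge [(0.68, [0.4176, 0.3677, 0.0076]), (0.63, [0.5584, -0.0275, -0.0006])]
top seat [(0.55, [0.5637, -0.0335, 0.0418])]
top rotor [(0.93, [0.4408, 0.3271, 0.0021])]
top place0 [(0.96, [0.4152, 0.2896, 0.0065]), (0.9, [0.3947, 0.3291, 0.0024]), (0.83, [0.4715, 0.286, 0.0]), (0.81, [0.4872, 0.3263, -0.002]), (0.7, [0.4685, 0.3657, 0.0039]), (0.66, [0.421, 0.365, 0.0046])]
top rack [(0.97, [0.4648, -0.3104, 0.0015])]
top lid_tab [(0.9, [0.6899, -0.046, 0.3059])]
top start_top [(0.4, [0.5233, 0.1229, 0.1248]), (0.37, [0.4203, 0.3651, 0.006])]
top beaker [(0.94, [0.6497, 0.2654, -0.0003])]
top jar [(0.79, [0.6495, -0.2964, 0.0004])]
top sample1 [(0.57, [0.5169, -0.3105, 0.0058]), (0.57, [0.5474, -0.3034, 0.0036]), (0.41, [0.4377, -0.3102, 0.0062])]
top balance [(0.44, [0.4659, -0.3134, 0.0042])]
{'fx': 501.749, 'fy': 501.749, 'cx': 308.079, 'cy': 202.105, 'T': [[-0.856, -0.296, 0.424, 1.019],
[... 853 characters left out ...]
3440724,  0.33222135, -0.06467922,  1.46009348,  0.02159177,
        1.34989623, -0.08849553]), 'joint_vel': array([-1.91846666e-04,  4.36465464e-04, -1.85670077e-04, -1.57808306e-03,
        9.71307745e-04, -4.91277403e-04,  1.39456421e-05]), 'joint_torque': array([ 3.93627597e-04, -6.23047328e+01,  2.47727148e-02, -3.90120363e+01,
       -6.10788097e-02,  3.15738609e-02,  2.13883908e-05]), 'ee_pos': array([ 0.25131935, -0.57227208,  0.22256524]), 'eef_rot': array([9.78674985e-01, 2.05414878e-01, 1.78920214e-05, 3.44297212e-05]), 'ft_force': array([0.5511373 , 0.08552822, 0.30102379]), 'torque': array([ 0.01458364,  0.01533163, -0.00921889]), 'grip_force': 0.0, 'width': 0.08691187315296375}
```

View pics/top1.png

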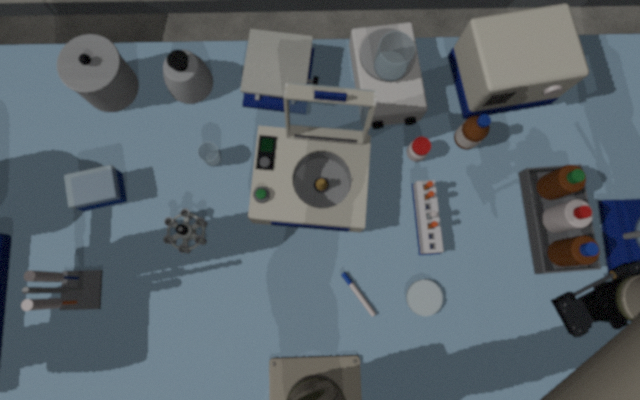

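View pics/side1.png

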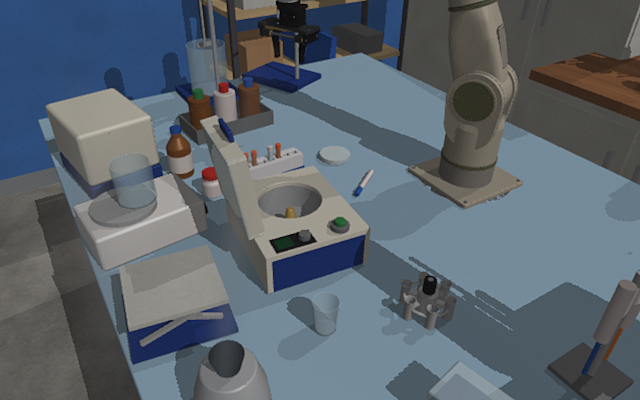

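The top picture shows the rotor at about (185,230), the rack at (428,217) with orange and white caps, the bowl and cone at (322,182), and the start button at (261,194). The side picture agrees. I'll zoom in on the rack.

```bash
python3 - <<'E'
from h import *
im=snap('top')[:,:,::-1]
a=cv2.resize(im[170:265,395:465],None,fx=6,fy=6,interpolation=cv2.INTER_CUBIC)
b=cv2.resize(im[195:265,150:220],None,fx=5,fy=5,interpolation=cv2.INTER_CUBIC)
o=np.zeros((570,780,3),np.uint8);o[:570,:420]=a;o[:350,420:770]=b
cv2.imwrite('pics/c1.png',o)
im=r.camera('side')[:,:,::-1]
cv2.imwrite('pics/c2.png',cv2.resize(im[130:190,235:315],None,fx=8,fy=8,interpolation=cv2.INTER_CUBIC))
for c in('top','side'):
  for l in ['rotor','rack','seat','start_top','lid_tab']: print(c,l,spot(l,c)[:2], spot(l,c,'look_for')[:1])
# projected rack pockets tops, at cap-top height .088
for y in np.arange(-3,4)*.026: print(y, proj('top',[.4635+0,-.3095,.088]+np.array([y,0,0])).round(1))
E
```

```text
top rotor [(0.9, [0.4447, 0.3288, 0.0025]), (0.4, [0.4645, -0.3125, 0.0029])] [(0.96, [0.4394, 0.326, 0.0353])]
top rack [(0.56, [0.4642, -0.3138, -0.0])] [(0.82, [0.4552, -0.3041, 0.0496])]
top seat [(0.57, [0.563, -0.032, 0.0439]), (0.55, [0.4162, 0.2881, 0.005])] [(0.49, [0.5583, -0.0332, 0.0503])]
top start_top [(0.72, [0.3976, 0.3309, -0.0005]), (0.49, [0.5222, 0.1208, 0.1253])] [(0.16, [0.6564, 0.2675, 0.0394])]
top lid_tab [(0.67, [0.6985, -0.0492, 0.3052])] [(0.59, [0.6984, -0.0467, 0.1931])]
side rotor [(0.96, [0.443, 0.3259, 0.0005]), (0.38, [0.5579, -0.0294, 0.0461])] [(0.91, [0.4523, 0.334, 0.0348])]
side rack [(0.74, [0.4621, -0.3075, -0.0007])] [(0.59, [0.4473, -0.2866, 0.0366])]
side seat [(0.61, [0.5563, -0.0295, 0.0468])] [(0.43, [0.5621, -0.0225, 0.072])]
side start_top [(0.5, [0.5156, 0.1185, 0.1259])] [(0.57, [0.4572, 0.3357, 0.0397])]
side lid_tab [(0.84, [0.6977, -0.0465, 0.3107])] [(0.71, [0.7066, 0.0328, 0.2439])]
-0.078 [435.  244.4]
-0.052 [434.3 234. ]
-0.026 [433.5 223.7]
0.0 [432.7 213.5]
0.026 [432.  203.4]
0.052 [431.2 193.4]
0.078 [430.5 183.4]
```

View pics/c1.png

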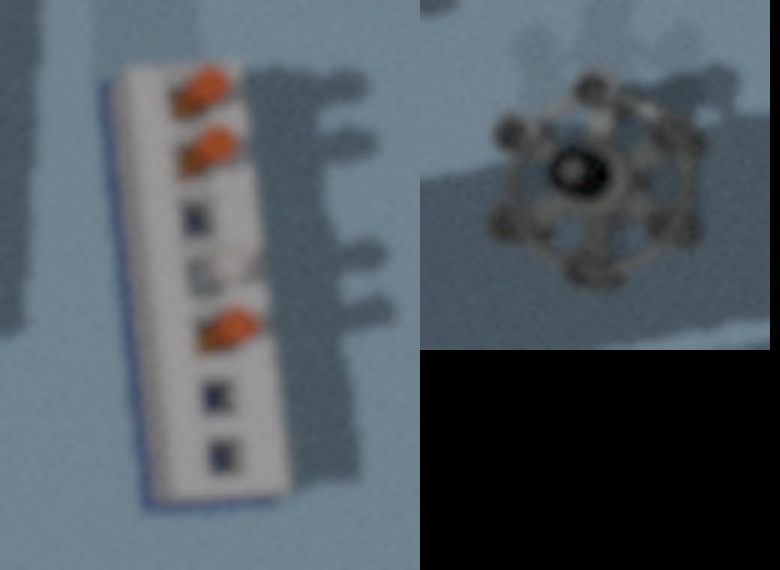

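View pics/c2.png

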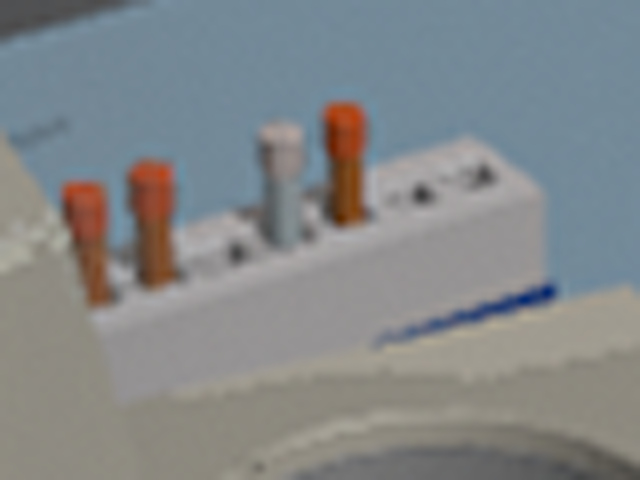

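There are three samples, in pockets 1, 2 and 5 from the back, with the white balance tube in pocket 4. So the balance tube will be used. I'll move over to the rotor.

>>> arm_command:
  xyz:
    - [0.17,0.17,0.2]
    - [0.17,0.17,0.2]
    - [0.17,0.17,0.2]
    - [0.17,0.17,0.2]
    - [0.17,0.17,0.2]
    - [0.17,0.17,0.2]
    - [0.17,0.17,0.2]
    - [0.17,0.17,0.2]
    - [0.28,0.57,0.2]
    - [0.28,0.57,0.2]
    - [0.28,0.57,0.2]
    - [0.28,0.57,0.2]
    - [0.28,0.57,0.2]
    - [0.28,0.57,0.2]
    - [0.28,0.57,0.2]
    - [0.28,0.57,0.2]
    - [0.28,0.57,0.2]
    - [0.28,0.57,0.2]
    - [0.28,0.57,0.2]
    - [0.28,0.57,0.2]
  rot:
    - [0,0,0]
    - [0,0,0]
    - [0,0,0]
    - [0,0,0]
    - [0,0,0]
    - [0,0,0]
    - [0,0,0]
    - [0,0,0]
    - [0,0,0]
    - [0,0,0]
    - [0,0,0]
    - [0,0,0]
    - [0,0,0]
    - [0,0,0]
    - [0,0,0]
    - [0,0,0]
    - [0,0,0]
    - [0,0,0]
    - [0,0,0]
    - [0,0,0]

```text
time: 3.97
ee_pos: [0.5314, 0.0004, 0.4225]
eef_rot: [0.978, 0.208, 0.0, -0.0]
ft_force: [0.3, -0.3, -0.0]
width: 0.0865
grip_force: 0.0
```

```bash
python3 - <<'E'
from h import *
print(r.read_state()['ee_pos'])
for c in('top','side'):
  im=r.camera(c)
  p=proj(c,[.443,.3265,.070]).round().astype(int); 
  w=im[p[1]-16:p[1]+17,p[0]-16:p[0]+17].astype(int).sum(2)
  v,u=np.where(w<90); print(c,p,len(u),'dark centroid',u.mean()-16+p[0],v.mean()-16+p[1],'expected knob mid',proj(c,[.443,.3265,.070]), ray(c,u.mean()-16+p[0],v.mean()-16+p[1],.07))
  print(spot('rotor',c)[:1])
E
```

```text
[5.31428083e-01 4.19889082e-04 4.22533609e-01]
top [181 229] 31 dark centroid 183.74193548387098 230.0 expected knob mid [181.25822653 228.89321717] [0.440026   0.32019134 0.07      ]
[(0.71, [0.4406, 0.3272, 0.0023])]
side [429 284] 182 dark centroid 428.95604395604397 285.7637362637363 expected knob mid [428.95523908 284.1211195 ] [0.44613285 0.32994542 0.07      ]
[(0.95, [0.4452, 0.3255, 0.0011])]
```

>>> arm_command:
  xyz:
    - [-0.088,0.329,-0.1]
    - [-0.088,0.329,-0.1]
    - [-0.088,0.329,-0.1]
    - [-0.088,0.329,-0.1]
    - [-0.088,0.329,-0.1]
    - [-0.088,0.329,-0.1]
    - [-0.088,0.329,-0.1]
    - [-0.088,0.329,-0.1]
    - [-0.088,0.329,-0.1]
    - [-0.088,0.329,-0.14]
    - [-0.088,0.329,-0.18]
    - [-0.088,0.329,-0.22]
    - [-0.088,0.329,-0.26]
    - [-0.088,0.329,-0.28]
    - [-0.088,0.329,-0.3]
    - [-0.088,0.329,-0.3]
  rot:
    - [0,0,0]
    - [0,0,0]
    - [0,0,0]
    - [0,0,0]
    - [0,0,0]
    - [0,0,0]
    - [0,0,0]
    - [0,0,0]
    - [0,0,0]
    - [0,0,0]
    - [0,0,0]
    - [0,0,0]
    - [0,0,0]
    - [0,0,0]
    - [0,0,0]
    - [0,0,0]

```text
time: 5.5
ee_pos: [0.4425, 0.3238, 0.1187]
eef_rot: [0.979, 0.204, -0.003, 0.001]
ft_force: [-0.7, -0.8, -0.3]
width: 0.0875
grip_force: 0.0
```

```bash
python3 - <<'E'
from h import *
s=r.read_state();print(s['ee_pos'],s['joint_positions'].round(2))
snap('side','s3',(360,190,500,350),4)
for c in('top','side'):
  r.camera(c); print(spot('rotor',c)[:1],[p for p in spot('place0',c)])
E
```

```text
[0.44245878 0.32380258 0.11868896] [-0.07  0.35 -0.76  1.76  0.26  1.15 -2.07]
[] [(0.49, [0.4704, 0.2863, 0.0012]), (0.38, [0.487, 0.3283, 0.002])]
[(0.77, [0.4455, 0.3233, -0.0038])] [(0.96, [0.4581, 0.285, 0.0063]), (0.87, [0.4242, 0.2863, 0.0062]), (0.78, [0.4624, 0.3672, 0.0006]), (0.66, [0.4902, 0.3212, 0.0034]), (0.58, [0.4239, 0.3647, 0.0033]), (0.55, [0.3963, 0.3266, 0.0019])]
```

View pics/s3.png

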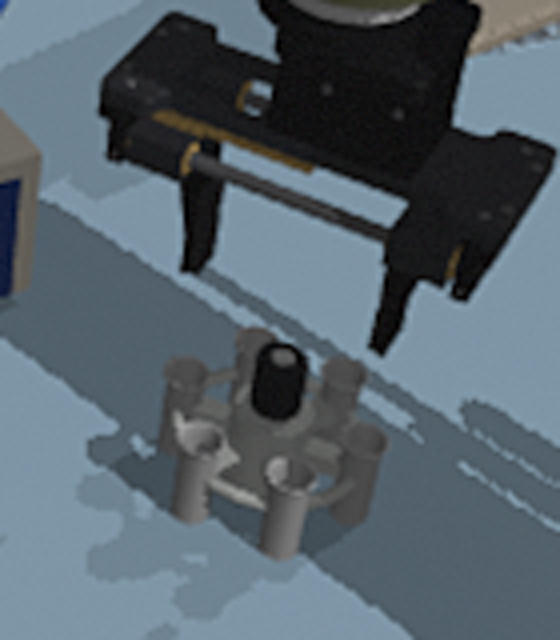

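>>> arm_command:
  xyz:
    - [0,0,-0.02]
    - [0,0,-0.04]
    - [0,0,-0.055]
    - [0,0,-0.063]
    - [0,0,-0.063]
    - [0,0,-0.063]
  rot:
    - [0,0,0]
    - [0,0,0]
    - [0,0,0]
    - [0,0,0]
    - [0,0,0]
    - [0,0,0]

```text
time: 6.35
ee_pos: [0.4436, 0.327, 0.0602]
eef_rot: [0.979, 0.205, 0.0, -0.0]
ft_force: [-0.0, -0.1, 1.4]
width: 0.0868
grip_force: 0.0
```

>>> arm_command:
  xyz:
    - [0,0,0]
    - [0,0,0]
    - [0,0,0]
    - [0,0,0]
    - [0,0,0]
    - [0,0,0]
    - [0,0,0]
    - [0,0,0]
  rot:
    - [0,0,0]
    - [0,0,0]
    - [0,0,0]
    - [0,0,0]
    - [0,0,0]
    - [0,0,0]
    - [0,0,0]
    - [0,0,0]
  grip: 0
  squeeze: 40

```text
time: 7.02
ee_pos: [0.4433, 0.3267, 0.0596]
eef_rot: [0.979, 0.205, -0.0, 0.0]
ft_force: [-0.7, -0.5, 0.5]
width: 0.0416
grip_force: 0.0
```

>>> arm_command:
  xyz:
    - [0,0,0]
    - [0,0,0]
    - [0,0,0]
    - [0,0,0]
    - [0,0,0]
  rot:
    - [0,0,0]
    - [0,0,0]
    - [0,0,0]
    - [0,0,0]
    - [0,0,0]

```text
time: 7.43
ee_pos: [0.4433, 0.3268, 0.0596]
eef_rot: [0.979, 0.205, 0.0, -0.0]
ft_force: [-0.3, 0.5, -0.5]
width: 0.0251
grip_force: 40.0
```

>>> arm_command:
  xyz:
    - [0,0,0.02]
    - [0,0,0.06]
    - [0,0,0.1]
    - [0,0,0.14]
    - [0,0,0.17]
    - [0,0,0.17]
    - [0,0,0.17]
  rot:
    - [0,0,0]
    - [0,0,0]
    - [0,0,0]
    - [0,0,0]
    - [0,0,0]
    - [0,0,0]
    - [0,0,0]

```text
time: 8.02
ee_pos: [0.4437, 0.3269, 0.2304]
eef_rot: [0.979, 0.205, 0.001, -0.0]
ft_force: [0.3, -0.3, -5.8]
width: 0.0244
grip_force: 40.0
```

```bash
python3 - <<'E'
from h import *
s=r.read_state();print(s['ee_pos'],s['ft_force'],s['joint_positions'].round(2))
for c in('top','side'):
  snap(c,c+'4',(130,150,290,270) if c=='top' else (330,110,490,350),4 if c=='top' else 2.5); print(spot('rotor',c)[:2],spot('place0',c))
  print(spot('seat',c)[:1])
E
```

```text
[0.44367206 0.32692576 0.23035133] [ 0.30697769 -0.33920885 -5.82798778] [-0.04  0.25 -0.79  1.62  0.18  1.35 -2.01]
[(0.59, [0.4422, 0.3277, 0.1704])] [(0.62, [0.4902, 0.3262, 0.1721]), (0.62, [0.4176, 0.2863, 0.1745])]
[(0.73, [0.5657, -0.0342, 0.0462])]
[(0.73, [0.4423, 0.3232, 0.1667])] [(0.93, [0.3958, 0.3284, 0.1686]), (0.72, [0.4628, 0.2858, 0.1716]), (0.71, [0.4613, 0.3657, 0.1688]), (0.64, [0.4224, 0.3645, 0.1749])]
[(0.62, [0.5564, -0.0318, 0.0476])]
```

View pics/side4.png

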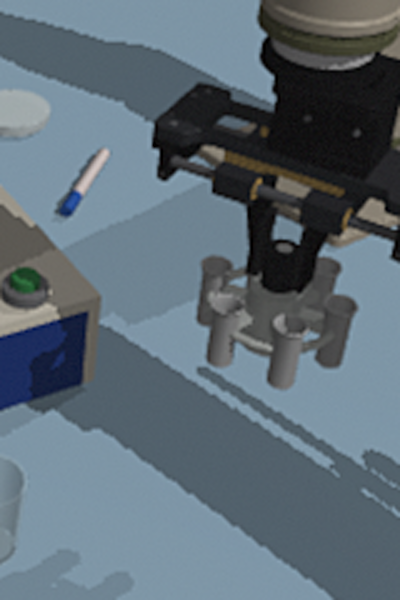

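```bash
python3 - <<'E'
from h import *
from scipy.optimize import least_squares
for c in('top','side'):
  im=r.camera(c); p=proj(c,[.56,-.032,.065]); x,y=p.round().astype(int)
  h=cv2.cvtColor(im,cv2.COLOR_RGB2HSV); w=h[y-25:y+26,x-25:x+26].astype(int)
  m=((w[...,0]>12)&(w[...,0]<30)&(w[...,1]>110)&(w[...,2]>60)).astype(np.uint8)
  v,u=np.where(m); 
  if len(u): print(c,p.round(1),len(u),'brass',u.mean()-25+x,v.mean()-25+y,u.min()-25+x,u.max()-25+x,v.min()-25+y,v.max()-25+y, ray(c,u.mean()-25+x,v.mean()-25+y,.065).round(4))
  print('cone tip proj',proj(c,[.56,-.032,.078]).round(1),'base',proj(c,[.56,-.032,.04]).round(1))
  print([spot(l,c)[:1] for l in('seat','start_top','lid_tab')])
E
```

```text
top [321.6 180.9] 88 brass 321.4318181818182 183.7840909090909 317 326 179 189 [ 0.5523 -0.0313  0.065 ]
cone tip proj [321.7 179.7] base [321.3 183. ]
[[(0.52, [0.5623, -0.0337, 0.0446])], [(0.59, [0.521, 0.1196, 0.124])], [(0.76, [0.6962, -0.0513, 0.3054])]]
side [288.3 212.5] 87 brass 289.735632183908 212.6551724137931 285 294 207 217 [ 0.5575 -0.0296  0.065 ]
cone tip proj [288.2 208. ] base [288.5 220.9]
[[(0.63, [0.515, 0.1171, 0.1248])], [(0.62, [0.5177, 0.1181, 0.1264])], [(0.61, [0.695, -0.0445, 0.3104])]]
```

>>> arm_command:
  xyz:
    - [0.0,-0.02,0.02]
    - [0.02,-0.06,0.03]
    - [0.04,-0.1,0.03]
    - [0.05,-0.14,0.03]
    - [0.06,-0.18,0.03]
    - [0.07,-0.22,0.03]
    - [0.08,-0.26,0.03]
    - [0.095,-0.3,0.03]
    - [0.105,-0.33,0.03]
    - [0.11,-0.35,0.02]
    - [0.114,-0.358,0]
    - [0.114,-0.358,-0.03]
    - [0.114,-0.358,-0.05]
    - [0.114,-0.358,-0.06]
    - [0.114,-0.358,-0.07]
    - [0.114,-0.358,-0.07]
    - [0.114,-0.358,-0.07]
  rot:
    - [0,0,0]
    - [0,0,-0.05]
    - [0,0,-0.1]
    - [0,0,-0.15]
    - [0,0,-0.2]
    - [0,0,-0.25]
    - [0,0,-0.3]
    - [0,0,-0.35]
    - [0,0,-0.4]
    - [0,0,-0.42]
    - [0,0,-0.42]
    - [0,0,-0.42]
    - [0,0,-0.42]
    - [0,0,-0.42]
    - [0,0,-0.42]
    - [0,0,-0.42]
    - [0,0,-0.42]

```text
time: 10.23
ee_pos: [0.5577, -0.031, 0.1603]
eef_rot: [1.0, -0.003, 0.0, 0.0]
ft_force: [0.6, -0.5, -4.8]
width: 0.025
grip_force: 40.0
```

```bash
python3 - <<'E'
from h import *
s=r.read_state();print(s['ee_pos'],s['ft_force'],s['joint_positions'].round(2))
for c in('top','side'):
  snap(c,c+'5',(250,100,410,260) if c=='top' else (200,100,360,260),3.5); print(spot('rotor',c)[:2],spot('place0',c))
a=cv2.imread('pics/top5.png');b=cv2.imread('pics/side5.png');o=np.hstack([a,b]);cv2.imwrite('pics/m5.png',cv2.resize(o,(800,400)))
E
```

```text
[ 0.557695   -0.03101459  0.16025686] [ 0.60966153 -0.45619807 -4.79763653] [ 0.4   0.27 -0.5   1.7   0.14  1.2  -1.71]
[(0.75, [0.546, -0.3075, 0.0036]), (0.44, [0.5559, -0.0281, 0.1035])] [(0.63, [0.5513, 0.0138, 0.1046]), (0.58, [0.5119, -0.0074, 0.1038])]
[(0.7, [0.56, -0.0359, 0.1008]), (0.54, [0.5999, -0.0557, 0.1035])] [(0.95, [0.595, -0.0038, 0.1032]), (0.86, [0.5156, -0.0103, 0.103]), (0.84, [0.5603, -0.0756, 0.1054]), (0.7, [0.5254, -0.0579, 0.1052]), (0.64, [0.5559, 0.0164, 0.1058]), (0.57, [0.6012, -0.0549, 0.1065])]
```

View pics/m5.png

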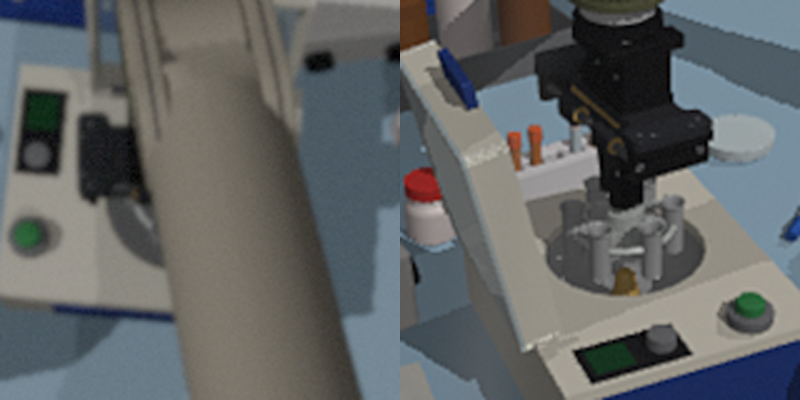

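>>> arm_command:
  xyz:
    - [0,0,-0.006]
    - [0,0,-0.012]
    - [0,0,-0.018]
    - [0,0,-0.022]
    - [0,0,-0.026]
    - [0,0,-0.03]
    - [0,0,-0.033]
    - [0,0,-0.036]
    - [0,0,-0.038]
    - [0,0,-0.04]
    - [0,0,-0.04]
  rot:
    - [0,0,0]
    - [0,0,0]
    - [0,0,0]
    - [0,0,0]
    - [0,0,0]
    - [0,0,0]
    - [0,0,0]
    - [0,0,0]
    - [0,0,0]
    - [0,0,0]
    - [0,0,0]

```text
time: 11.45
ee_pos: [0.5572, -0.0313, 0.1192]
eef_rot: [1.0, -0.003, -0.0, 0.0]
ft_force: [0.4, -0.3, -4.9]
width: 0.0252
grip_force: 40.0
```

>>> arm_command:
  xyz:
    - [0,0,-0.002]
    - [0,0,-0.004]
    - [0,0,-0.006]
    - [0,0,-0.008]
    - [0,0,-0.009]
    - [0,0,-0.01]
    - [0,0,-0.01]
  rot:
    - [0,0,0]
    - [0,0,0]
    - [0,0,0]
    - [0,0,0]
    - [0,0,0]
    - [0,0,0]
    - [0,0,0]

```text
time: 12.03
ee_pos: [0.5572, -0.0313, 0.1094]
eef_rot: [1.0, -0.003, -0.0, 0.0]
ft_force: [-0.7, 0.3, -5.4]
width: 0.0253
grip_force: 40.0
```

>>> arm_command:
  xyz:
    - [0,0,-0.001]
    - [0,0,-0.002]
    - [0,0,-0.003]
    - [0,0,-0.0035]
    - [0,0,-0.004]
    - [0,0,-0.0045]
    - [0,0,-0.0045]
    - [0,0,-0.0045]
  rot:
    - [0,0,0]
    - [0,0,0]
    - [0,0,0]
    - [0,0,0]
    - [0,0,0]
    - [0,0,0]
    - [0,0,0]
    - [0,0,0]

```text
time: 12.7
ee_pos: [0.5574, -0.031, 0.1051]
eef_rot: [1.0, -0.003, 0.0, -0.0]
ft_force: [0.2, 1.9, -5.1]
width: 0.0251
grip_force: 40.0
```

>>> arm_command:
  xyz:
    - [0,0.0005,-0.0005]
    - [0,0.0005,-0.001]
    - [0,0.0005,-0.0015]
    - [0,0.0005,-0.002]
    - [0,0.0005,-0.002]
  rot:
    - [0,0,0]
    - [0,0,0]
    - [0,0,0]
    - [0,0,0]
    - [0,0,0]

```text
time: 13.12
ee_pos: [0.558, -0.0308, 0.1043]
eef_rot: [1.0, -0.003, 0.001, 0.0]
ft_force: [-2.9, -0.2, 7.9]
width: 0.0249
grip_force: 40.0
```

>>> arm_command:
  xyz:
    - [-0.0005,0,0.001]
    - [-0.0005,0,0.001]
    - [-0.0005,0,0.001]
    - [-0.0005,0,0.001]
    - [-0.0005,0,0.001]
  rot:
    - [0,0,0]
    - [0,0,0]
    - [0,0,0]
    - [0,0,0]
    - [0,0,0]
  grip: 0.42

```text
time: 13.53
ee_pos: [0.5568, -0.0309, 0.104]
eef_rot: [1.0, -0.003, -0.0, 0.0]
ft_force: [0.5, 1.5, -0.2]
width: 0.036
grip_force: 0.0
```

```bash
python3 - <<'E'
from h import *
s=r.read_state();print(s['ee_pos'],s['ft_force'],s['width'])
for i in range(2):
  c='side'
  r.camera(c); print(spot('rotor',c)[:2],spot('place0',c))
E
```

```text
[ 0.55678512 -0.03092643  0.10399354] [ 0.52518937  1.52567221 -0.22916729] 0.03600132105449463
[(0.75, [0.5563, -0.0303, 0.0408])] [(0.84, [0.5224, -0.059, 0.05]), (0.81, [0.5164, -0.0091, 0.046]), (0.77, [0.5598, -0.0795, 0.0493]), (0.7, [0.5953, -0.0034, 0.0459]), (0.67, [0.5979, -0.0547, 0.0477])]
[(0.58, [0.5582, -0.0304, 0.0443])] [(0.93, [0.5936, -0.0037, 0.0464]), (0.8, [0.5985, -0.0548, 0.0476]), (0.75, [0.523, -0.0583, 0.0519]), (0.63, [0.5593, -0.076, 0.0492]), (0.61, [0.5141, -0.0075, 0.0472]), (0.6, [0.5564, 0.0124, 0.0503])]
```

>>> arm_command:
  xyz:
    - [0,0,0]
    - [0,0,0]
    - [0,0,0]
    - [0,0,0]
    - [0,0,0]
    - [0,0,0]
  rot:
    - [0,0,0]
    - [0,0,0]
    - [0,0,0]
    - [0,0,0]
    - [0,0,0]
    - [0,0,0]
  grip: 0
  squeeze: 20

```text
time: 14.33
ee_pos: [0.5568, -0.0307, 0.1041]
eef_rot: [1.0, -0.003, 0.0, 0.0]
ft_force: [1.0, -0.2, -0.4]
width: 0.0252
grip_force: 20.0
```

>>> arm_command:
  xyz:
    - [0,0,0]
    - [0,0,0]
    - [0,0,0]
    - [0,0,0]
    - [0,0,0]
    - [0,0,0]
    - [0,0,0]
    - [0,0,0]
    - [0,0,0]
  rot:
    - [0,0,0.08]
    - [0,0,0.16]
    - [0,0,0.24]
    - [0,0,0.32]
    - [0,0,0.4]
    - [0,0,0.48]
    - [0,0,0.53]
    - [0,0,0.53]
    - [0,0,0.53]

```text
time: 15.08
ee_pos: [0.5568, -0.0308, 0.1041]
eef_rot: [0.966, 0.258, 0.0, -0.0]
ft_force: [0.9, 0.5, -0.2]
width: 0.0252
grip_force: 20.0
```

```bash
python3 - <<'E'
from h import *
s=r.read_state();print(s['ee_pos'],s['ft_force'],s['torque'],s['joint_positions'].round(2))
c='side'; r.camera(c); print(spot('rotor',c)[:2],spot('place0',c))
E
```

```text
[ 0.55683542 -0.03078874  0.10405881] [ 0.90334341  0.48351196 -0.17504721] [ 0.02051011 -0.08024085  0.01297892] [ 0.46  0.34 -0.57  1.76  0.2   1.1  -1.23]
[(0.64, [0.5582, -0.0308, 0.0415]), (0.6, [0.6033, -0.0304, 0.044])] [(0.93, [0.5826, -0.0679, 0.0499]), (0.76, [0.5312, 0.0037, 0.0509]), (0.65, [0.5739, 0.0132, 0.045]), (0.63, [0.6042, -0.0292, 0.0473]), (0.63, [0.5089, -0.0337, 0.0461]), (0.56, [0.5433, -0.0726, 0.052])]
```

>>> arm_command:
  xyz:
    - [0,0,0]
    - [0,0,0]
    - [0,0,0]
    - [0,0,0]
    - [0,0,0]
    - [0,0,0]
    - [0,0,0]
    - [0,0,0]
    - [0,0,0]
    - [0,0,0]
    - [0,0,0]
    - [0,0,0]
    - [0,0,0]
    - [0,0,0]
    - [0,0,0]
    - [0,0,0]
  rot:
    - [0,0,-0.08]
    - [0,0,-0.16]
    - [0,0,-0.24]
    - [0,0,-0.32]
    - [0,0,-0.4]
    - [0,0,-0.48]
    - [0,0,-0.56]
    - [0,0,-0.64]
    - [0,0,-0.72]
    - [0,0,-0.8]
    - [0,0,-0.88]
    - [0,0,-0.96]
    - [0,0,-1.04]
    - [0,0,-1.06]
    - [0,0,-1.06]
    - [0,0,-1.06]

```text
time: 16.57
ee_pos: [0.5568, -0.0307, 0.1041]
eef_rot: [0.965, -0.264, 0.0, 0.0]
ft_force: [-0.5, 0.8, -0.9]
width: 0.0252
grip_force: 20.0
```

```bash
python3 - <<'E'
from h import *
s=r.read_state();print(s['ee_pos'],s['ft_force'],s['torque'],s['joint_positions'].round(2))
c='side'; r.camera(c); print(spot('rotor',c)[:2],spot('place0',c))
E
```

```text
[ 0.55683833 -0.03065886  0.10408962] [-0.51263232  0.79792837 -0.91707742] [ 0.17478109  0.00134642 -0.00668795] [ 0.33  0.31 -0.41  1.76  0.14  1.09 -2.24]
[(0.62, [0.5575, -0.0318, 0.0451])] [(0.97, [0.5309, 0.0081, 0.0477]), (0.85, [0.5137, -0.0346, 0.0533]), (0.82, [0.601, -0.0274, 0.0457]), (0.78, [0.5354, -0.0729, 0.0503]), (0.77, [0.58, 0.0121, 0.05]), (0.66, [0.5833, -0.0716, 0.0481])]
```

>>> arm_command:
  xyz:
    - [0,0,0]
    - [0,0,0]
    - [0,0,0]
    - [0,0,0.02]
    - [0,0,0.05]
    - [0,0,0.09]
    - [0,0,0.13]
    - [0,0,0.16]
    - [0,0,0.16]
  rot:
    - [0,0,0]
    - [0,0,0]
    - [0,0,0]
    - [0,0,0]
    - [0,0,0]
    - [0,0,0.1]
    - [0,0,0.2]
    - [0,0,0.3]
    - [0,0,0.4]
  grip: 0.42

```text
time: 17.47
ee_pos: [0.5593, -0.0306, 0.2712]
eef_rot: [0.998, -0.066, 0.005, 0.0]
ft_force: [-0.5, 0.8, -0.2]
width: 0.0365
grip_force: 0.0
```

```bash
cat > caps.py <<'E'
from h import *
from scipy.ndimage import label,center_of_mass
def caps(n=2):
  for c in('top','side'):
    im=r.camera(c); h=cv2.cvtColor(im,cv2.COLOR_RGB2HSV)
    m=(h[...,0]<14)&(h[...,1]>150)&(h[...,2]>90)
    x0,y0,x1,y1=(405,165,455,265) if c=='top' else (230,130,320,190)
    k=np.zeros_like(m);k[y0:y1,x0:x1]=m[y0:y1,x0:x1]
    L,n=label(k)
    for i in range(1,n+1):
      v,u=np.where(L==i)
      if len(u)>8: print(c,len(u),'cap px',u.mean().round(1),v.mean().round(1),'at z=.08',ray(c,u.mean(),v.mean(),.08).round(4))
    for f in('spot_point',):
      for l in('sample1','balance','rack'): print(c,f,l,spot(l,c,f))
    for l in('sample1','balance'): print(c,'look',l,spot(l,c,'look_for'))
E
python3 - <<'E'
from caps import *
print(r.read_state()['ee_pos']);caps()
c='side';print(spot('rotor',c)[:2],spot('place0',c))
c='top';print(spot('rotor',c)[:2],spot('place0',c))
E
```

```text
[ 0.55934249 -0.03056349  0.2712342 ]
top 28 cap px 422.5 173.3 at z=.08 [ 0.5705 -0.293   0.08  ]
top 30 cap px 423.5 182.9 at z=.08 [ 0.5451 -0.2938  0.08  ]
top 23 cap px 427.0 212.6 at z=.08 [ 0.4676 -0.2972  0.08  ]
top spot_point sample1 [(0.54, [0.5421, -0.3023, 0.0063]), (0.53, [0.4652, -0.3001, 0.0077]), (0.5, [0.5719, -0.2946, 0.0052]), (0.3, [0.6055, -0.0295, 0.0482])]
top spot_point balance [(0.6, [0.4917, -0.3023, 0.0049])]
top spot_point rack [(0.94, [0.4914, -0.3043, 0.0021])]
top look sample1 [(0.62, [0.5448, -0.2977, 0.0886]), (0.6, [0.5792, -0.2954, 0.0829]), (0.47, [0.4666, -0.2959, 0.0857])]
top look balance [(0.61, [0.5516, 0.0099, 0.0793]), (0.23, [0.6449, -0.2887, 0.068])]
side 31 cap px 270.1 150.9 at z=.08 [ 0.4702 -0.2963  0.08  ]
side 27 cap px 245.6 158.7 at z=.08 [ 0.5479 -0.292   0.08  ]
side 13 cap px 271.1 158.7 at z=.08 [ 0.488  -0.2562  0.08  ]
side spot_point sample1 [(0.57, [0.4697, -0.2997, 0.0056])]
side spot_point balance [(0.74, [0.5173, 0.1192, 0.1249]), (0.5, [0.5983, -0.0277, 0.0441])]
side spot_point rack [(0.72, [0.4895, -0.2977, -0.0002])]
side look sample1 [(0.49, [0.5478, -0.2899, 0.0777]), (0.38, [0.4705, -0.2906, 0.0739])]
side look balance [(0.46, [0.4991, -0.2942, 0.0723])]
[(0.95, [0.56, -0.0323, 0.043])] [(0.95, [0.5774, 0.0128, 0.0492]), (0.87, [0.5347, -0.0722, 0.0494]), (0.86, [0.584, -0.0732, 0.0467]), (0.8, [0.5316, 0.0108, 0.047]), (0.75, [0.5153, -0.0355, 0.0488]), (0.6, [0.6017, -0.0271, 0.0471])]
[(0.66, [0.5558, -0.0287, 0.0475]), (0.61, [0.523, 0.1191, 0.1258])] [(0.68, [0.5071, -0.0344, 0.0481]), (0.6, [0.6039, -0.0294, 0.0429]), (0.59, [0.5744, 0.01, 0.05]), (0.55, [0.5276, 0.0102, 0.0474])]
```

The rack has been knocked by about 27 mm, so I'll use the new positions. I'll move over the first tube.

>>> arm_command:
  xyz:
    - [0.015,-0.262,-0.05]
    - [0.015,-0.262,-0.05]
    - [0.015,-0.262,-0.05]
    - [0.015,-0.262,-0.05]
    - [0.015,-0.262,-0.05]
    - [0.015,-0.262,-0.05]
    - [0.015,-0.262,-0.05]
    - [0.015,-0.262,-0.09]
    - [0.015,-0.262,-0.12]
    - [0.015,-0.262,-0.14]
    - [0.015,-0.262,-0.14]
    - [0.015,-0.262,-0.14]
  rot:
    - [0,0,0.03]
    - [0,0,0.06]
    - [0,0,0.1]
    - [0,0,0.14]
    - [0,0,0.18]
    - [0,0,0.18]
    - [0,0,0.18]
    - [0,0,0.18]
    - [0,0,0.18]
    - [0,0,0.18]
    - [0,0,0.18]
    - [0,0,0.18]
  grip: 0.42

```text
time: 19.27
ee_pos: [0.5715, -0.2924, 0.1237]
eef_rot: [1.0, 0.022, -0.001, -0.0]
ft_force: [0.2, -0.1, 2.0]
width: 0.0364
grip_force: 0.0
```

```bash
python3 - <<'E'
from caps import *
s=r.read_state();print(s['ee_pos'],s['eef_rot'])
snap('side','s6',(210,100,330,190),6); caps()
E
```

```text
[ 0.57153134 -0.29235865  0.12373655] [ 9.99758650e-01  2.19532302e-02 -7.02912816e-04 -4.49915111e-04]
top 28 cap px 423.6 182.9 at z=.08 [ 0.5449 -0.2941  0.08  ]
top 23 cap px 426.8 212.8 at z=.08 [ 0.467  -0.2966  0.08  ]
top spot_point sample1 [(0.4, [0.4639, -0.3042, 0.0062])]
top spot_point balance [(0.52, [0.4873, -0.3031, 0.0048])]
top spot_point rack [(0.81, [0.4903, -0.3027, 0.0031])]
top look sample1 [(0.58, [0.5448, -0.2956, 0.0835]), (0.53, [0.4671, -0.2963, 0.0856])]
top look balance []
side 32 cap px 270.1 151.1 at z=.08 [ 0.4705 -0.2956  0.08  ]
side 28 cap px 245.5 158.8 at z=.08 [ 0.548 -0.292  0.08 ]
side 10 cap px 271.1 159.0 at z=.08 [ 0.4887 -0.2547  0.08  ]
side spot_point sample1 [(0.5, [0.4667, -0.2992, 0.0067])]
side spot_point balance [(0.44, [0.4876, -0.3009, 0.0004])]
side spot_point rack [(0.89, [0.4908, -0.2981, 0.002])]
side look sample1 [(0.41, [0.4725, -0.2905, 0.0716]), (0.37, [0.5492, -0.2902, 0.0754])]
side look balance [(0.4, [0.5201, 0.1276, 0.1253])]
```

View pics/s6.png

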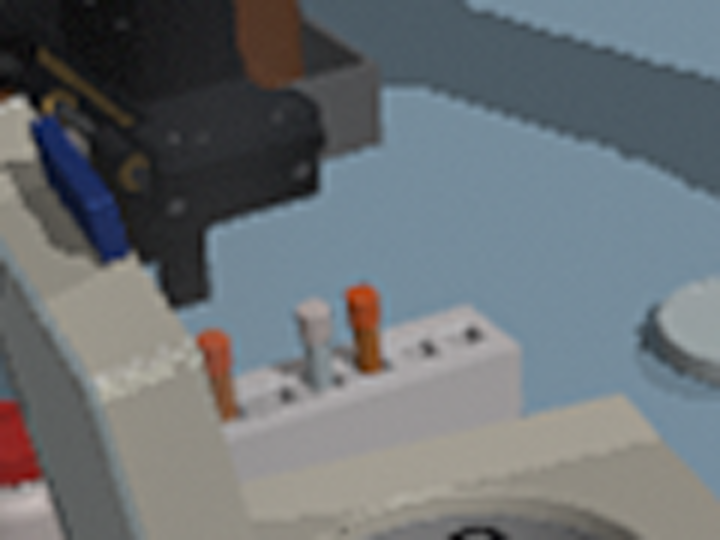

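>>> arm_command:
  xyz:
    - [0.001,0,-0.02]
    - [0.001,0,-0.04]
    - [0.001,0,-0.052]
    - [0.001,0,-0.058]
    - [0.001,0,-0.058]
  rot:
    - [0,0,0]
    - [0,0,0]
    - [0,0,0]
    - [0,0,0]
    - [0,0,0]

```text
time: 20.33
ee_pos: [0.572, -0.2924, 0.0646]
eef_rot: [1.0, 0.022, -0.001, -0.001]
ft_force: [0.0, -0.2, -0.3]
width: 0.0367
grip_force: 0.0
```

>>> arm_command:
  xyz:
    - [0,0,0]
    - [0,0,0]
    - [0,0,0]
    - [0,0,0]
    - [0,0,0]
    - [0,0,0]
    - [0,0,0.015]
    - [0,0,0.04]
    - [0,0,0.08]
    - [0,0,0.12]
    - [0,0,0.16]
    - [0,0,0.175]
    - [0,0,0.175]
  rot:
    - [0,0,0]
    - [0,0,0]
    - [0,0,0]
    - [0,0,0]
    - [0,0,0]
    - [0,0,0]
    - [0,0,0]
    - [0,0,0]
    - [0,0,0]
    - [0,0,0]
    - [0,0,0]
    - [0,0,0]
    - [0,0,0]
  grip: 0
  squeeze: 15

```text
time: 21.42
ee_pos: [0.5747, -0.2932, 0.2467]
eef_rot: [1.0, 0.022, 0.004, 0.002]
ft_force: [-0.7, 0.4, 0.1]
width: 0.0154
grip_force: 15.0
```

```bash
python3 - <<'E'
from caps import *
snap('side','s7',(200,60,330,190),4)
print(spot('rack','side')[:1],spot('sample1','side'))
r.camera('top');print(spot('rack','top')[:1],spot('sample1','top'))
E
```

```text
[] [(0.72, [0.4851, -0.2979, 0.0002]), (0.61, [0.5703, -0.2997, 0.1891]), (0.53, [0.4666, -0.3009, 0.0074]), (0.45, [0.6963, -0.0477, 0.3099]), (0.37, [0.6035, -0.0275, 0.0468]), (0.33, [0.518, 0.1186, 0.1257])]
[(0.68, [0.4919, -0.3033, 0.0031])] [(0.63, [0.5427, -0.3019, 0.007]), (0.62, [0.4619, -0.3002, 0.006])]
```

View pics/s7.png

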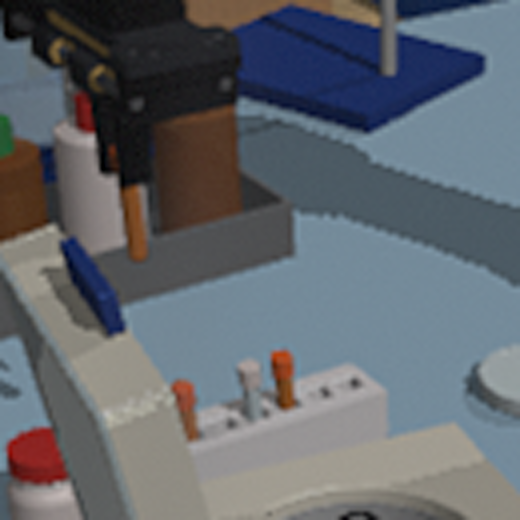

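>>> arm_command:
  xyz:
    - [0.005,0.04,0]
    - [0.01,0.08,0]
    - [0.01,0.12,0]
    - [0.01,0.16,0]
    - [0.01,0.2,0]
    - [0.01,0.2235,-0.01]
    - [0.01,0.2235,-0.03]
    - [0.01,0.2235,-0.05]
    - [0.01,0.2235,-0.065]
    - [0.01,0.2235,-0.065]
    - [0.01,0.2235,-0.065]
    - [0.01,0.2235,-0.065]
  rot:
    - [0,0,-0.03]
    - [0,0,-0.06]
    - [0,0,-0.1]
    - [0,0,-0.13]
    - [0,0,-0.16]
    - [0,0,-0.16]
    - [0,0,-0.16]
    - [0,0,-0.16]
    - [0,0,-0.16]
    - [0,0,-0.16]
    - [0,0,-0.16]
    - [0,0,-0.16]

```text
time: 22.72
ee_pos: [0.5832, -0.0693, 0.1768]
eef_rot: [0.998, -0.058, 0.0, -0.0]
ft_force: [0.0, -0.6, 0.3]
width: 0.0157
grip_force: 15.0
```

```bash
python3 - <<'E'
from h import *
print(r.read_state()['ee_pos'])
for k in range(2):
  snap('side','s8',(230,130,350,250),5);print(spot('sample1','side')); print(spot('place0','side'))
E
```

```text
[ 0.58315547 -0.06933131  0.1768129 ]
[(0.59, [0.5766, -0.0711, 0.1168])]
[(0.96, [0.602, -0.0289, 0.0468]), (0.82, [0.5359, -0.0725, 0.0494]), (0.78, [0.5781, 0.01, 0.0509]), (0.73, [0.5144, -0.0337, 0.0501]), (0.71, [0.5327, 0.0066, 0.0475]), (0.6, [0.5848, -0.0714, 0.0503])]
[(0.68, [0.5801, -0.0753, 0.1172])]
[(0.81, [0.517, -0.0352, 0.0496]), (0.8, [0.6003, -0.0287, 0.0466]), (0.8, [0.53, 0.009, 0.0471]), (0.76, [0.5348, -0.0727, 0.0476]), (0.75, [0.5796, 0.0093, 0.0495]), (0.66, [0.5826, -0.0749, 0.0467])]
```

View pics/s8.png

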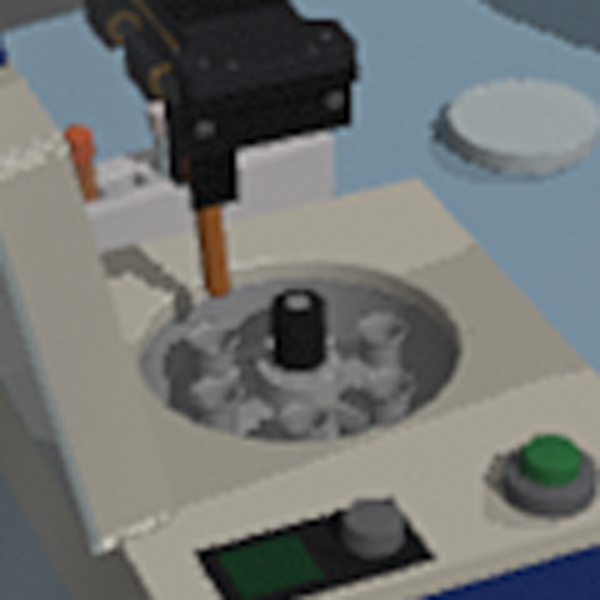

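```bash
python3 - <<'E'
from h import *
im=r.camera('side');h=cv2.cvtColor(im,cv2.COLOR_RGB2HSV)
m=(h[...,0]<22)&(h[...,1]>140)&(h[...,2]>60)
for v in range(168,193):
  u=np.where(m[v,262:285])[0]
  if len(u): print(v,u.min()+262,u.max()+262,end=' | ')
print()
for z in(.1168,.135,.15): print(z,proj('side',[.583,-.0693,z]).round(1),proj('side',[.580,-.0693,z]).round(1))
E
```

```text
171 272 273 | 172 270 273 | 173 270 273 | 174 270 273 | 175 270 273 | 176 270 274 | 177 270 273 | 178 270 274 | 179 271 274 | 180 271 274 | 181 271 274 | 182 271 274 | 183 271 274 | 184 271 274 | 185 271 275 | 186 271 275 | 187 272 275 | 188 272 274 | 
0.1168 [271.6 189.7] [272.7 189.3]
0.135 [271.2 183.2] [272.4 182.8]
0.15 [271.  177.7] [272.1 177.4]
```

```bash
python3 - <<'E'
from h import *
im=r.camera('side')
w=im.astype(int).sum(2)
for v in range(188,203):
  u=np.where(w[v,278:303]<110)[0]
  if len(u): print(v,u.min()+278,u.max()+278,end=' | ')
print(proj('side',[.5568,-.0307,.115]).round(1),proj('side',[.5568,-.0307,.129]))
E
```

```text
188 291 291 | 189 285 293 | 190 285 293 | 191 285 293 | 192 284 293 | 193 284 293 | 194 284 293 | 195 284 294 | 196 284 294 | 197 285 294 | 198 285 294 | 199 285 294 | 200 285 294 | 201 285 294 | 202 285 293 | [289.3 195. ] [289.19069464 189.92829795]
```

>>> arm_command:
  xyz:
    - [0.003,0,0]
    - [0.003,0,-0.01]
    - [0.003,0,-0.02]
    - [0.003,0,-0.026]
    - [0.003,0,-0.032]
    - [0.003,0,-0.036]
    - [0.003,0,-0.036]
  rot:
    - [0,0,0]
    - [0,0,0]
    - [0,0,0]
    - [0,0,0]
    - [0,0,0]
    - [0,0,0]
    - [0,0,0]

```text
time: 23.7
ee_pos: [0.5852, -0.0691, 0.1388]
eef_rot: [0.998, -0.058, -0.001, -0.0]
ft_force: [-0.3, 0.0, 0.5]
width: 0.0152
grip_force: 15.0
```

>>> arm_command:
  xyz:
    - [0,0,-0.008]
    - [0,0,-0.016]
    - [0,0,-0.022]
    - [0,0,-0.026]
    - [0,0,-0.029]
    - [0,0,-0.03]
    - [0,0,-0.03]
  rot:
    - [0,0,0]
    - [0,0,0]
    - [0,0,0]
    - [0,0,0]
    - [0,0,0]
    - [0,0,0]
    - [0,0,0]

```text
time: 24.28
ee_pos: [0.5857, -0.069, 0.1099]
eef_rot: [0.998, -0.058, -0.0, -0.0]
ft_force: [-0.5, 1.2, 0.5]
width: 0.0153
grip_force: 15.0
```

>>> arm_command:
  xyz:
    - [0,0,-0.001]
    - [0,0,-0.002]
    - [0,0,-0.002]
  rot:
    - [0,0,0]
    - [0,0,0]
    - [0,0,0]

```text
time: 24.53
ee_pos: [0.5863, -0.0692, 0.1087]
eef_rot: [0.998, -0.058, 0.001, 0.0]
ft_force: [-2.0, 1.9, 5.6]
width: 0.0152
grip_force: 15.0
```

>>> arm_command:
  xyz:
    - [0,0,0]
    - [0,0,0]
    - [0,0,0.003]
    - [0,0,0.02]
    - [0,0,0.05]
    - [0,0,0.08]
    - [0,0,0.12]
    - [0,0,0.12]
  rot:
    - [0,0,0]
    - [0,0,0]
    - [0,0,0]
    - [0,0,0]
    - [0,0,0]
    - [0,0,0]
    - [0,0,0]
    - [0,0,0]
  grip: 0.3

```text
time: 25.2
ee_pos: [0.5888, -0.0694, 0.2361]
eef_rot: [0.998, -0.058, 0.005, 0.0]
ft_force: [1.4, -0.5, 1.5]
width: 0.026
grip_force: 0.0
```

```bash
python3 - <<'E'
from caps import *
print(r.read_state()['ee_pos'])
snap('side','s9',(230,130,350,250),5);print(spot('sample1','side')); print(spot('place0','side'))
caps()
E
```

```text
[ 0.58881022 -0.06937961  0.23609554]
[(0.4, [0.4646, -0.2988, 0.0054])]
[(0.94, [0.5141, -0.0368, 0.0518]), (0.92, [0.5359, -0.0735, 0.0497]), (0.81, [0.5814, -0.0703, 0.0472]), (0.74, [0.5303, 0.0098, 0.0486]), (0.59, [0.578, 0.0101, 0.0509]), (0.59, [0.6456, 0.2667, 0.0071]), (0.58, [0.6015, -0.0261, 0.0436]), (0.18, [0.5175, 0.1155, 0.1231])]
top 26 cap px 423.4 182.9 at z=.08 [ 0.5449 -0.2935  0.08  ]
top 23 cap px 427.0 212.5 at z=.08 [ 0.4677 -0.2971  0.08  ]
top spot_point sample1 [(0.51, [0.5427, -0.2988, 0.0079]), (0.4, [0.4657, -0.3016, 0.0035])]
top spot_point balance [(0.41, [0.4924, -0.3029, 0.0055])]
top spot_point rack [(0.65, [0.4916, -0.3021, 0.0003]), (0.4, [0.6521, -0.297, -0.0017])]
top look sample1 [(0.39, [0.4669, -0.2964, 0.0826])]
top look balance [(0.52, [0.4919, -0.2992, 0.0815])]
side 30 cap px 245.6 159.1 at z=.08 [ 0.5487 -0.29    0.08  ]
side 13 cap px 270.8 159.2 at z=.08 [ 0.4897 -0.2543  0.08  ]
side 32 cap px 270.7 186.5 at z=.08 [ 0.5537 -0.1332  0.08  ]
side spot_point sample1 [(0.52, [0.6472, -0.2991, -0.0033]), (0.48, [0.4645, -0.3, 0.0077])]
side spot_point balance []
side spot_point rack [(0.76, [0.4889, -0.2967, 0.003])]
side look sample1 [(0.64, [0.5494, -0.2873, 0.0741]), (0.5, [0.4729, -0.2901, 0.0624]), (0.49, [0.5877, -0.0641, 0.1208])]
side look balance [(0.38, [0.4984, -0.2929, 0.0712])]
```

View pics/s9.png

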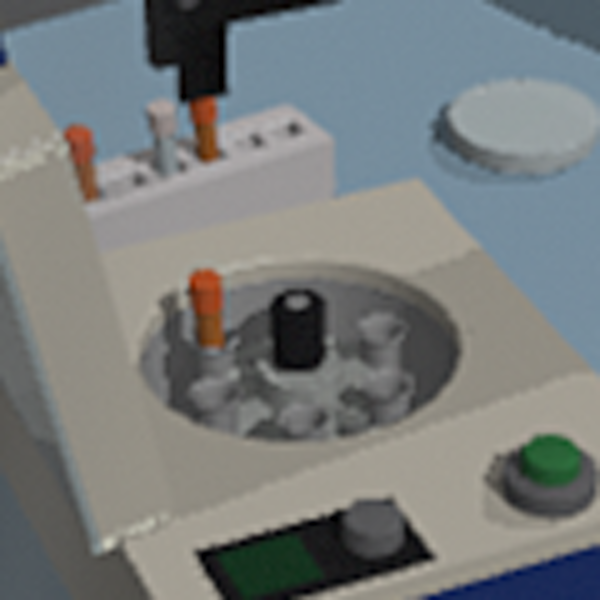

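>>> arm_command:
  xyz:
    - [-0.01,-0.04,0]
    - [-0.02,-0.08,0]
    - [-0.03,-0.12,-0.01]
    - [-0.04,-0.16,-0.02]
    - [-0.04,-0.2,-0.04]
    - [-0.04,-0.2245,-0.07]
    - [-0.04,-0.2245,-0.1]
    - [-0.04,-0.2245,-0.12]
    - [-0.04,-0.2245,-0.135]
    - [-0.04,-0.2245,-0.15]
    - [-0.04,-0.2245,-0.161]
    - [-0.04,-0.2245,-0.161]
    - [-0.04,-0.2245,-0.161]
  rot:
    - [0,0,0.03]
    - [0,0,0.06]
    - [0,0,0.09]
    - [0,0,0.12]
    - [0,0,0.15]
    - [0,0,0.16]
    - [0,0,0.16]
    - [0,0,0.16]
    - [0,0,0.16]
    - [0,0,0.16]
    - [0,0,0.16]
    - [0,0,0.16]
    - [0,0,0.16]
  grip: 0.42

```text
time: 27.03
ee_pos: [0.5457, -0.2937, 0.067]
eef_rot: [1.0, 0.022, -0.0, -0.0]
ft_force: [-0.1, 0.3, 0.2]
width: 0.0365
grip_force: 0.0
```

>>> arm_command:
  xyz:
    - [0,0,0]
    - [0,0,0]
    - [0,0,0]
    - [0,0,0]
    - [0,0,0]
    - [0,0,0]
    - [0,0,0.015]
    - [0,0,0.04]
    - [0,0,0.08]
    - [0,0,0.12]
    - [0,0,0.16]
    - [0,0,0.175]
    - [0,0,0.175]
  rot:
    - [0,0,0]
    - [0,0,0]
    - [0,0,0]
    - [0,0,0]
    - [0,0,0]
    - [0,0,0]
    - [0,0,0]
    - [0,0,0]
    - [0,0,0]
    - [0,0,0]
    - [0,0,0]
    - [0,0,0]
    - [0,0,0]
  grip: 0

```text
time: 28.12
ee_pos: [0.5476, -0.2943, 0.2474]
eef_rot: [1.0, 0.022, 0.003, 0.002]
ft_force: [1.3, 0.3, -0.3]
width: 0.0152
grip_force: 15.0
```

>>> arm_command:
  xyz:
    - [-0.005,0.04,0]
    - [-0.01,0.08,0]
    - [-0.0133,0.12,0]
    - [-0.0133,0.16,0]
    - [-0.0133,0.2,0]
    - [-0.0133,0.24,0]
    - [-0.0133,0.28,0]
    - [-0.0133,0.301,-0.01]
    - [-0.0133,0.301,-0.03]
    - [-0.0133,0.301,-0.05]
    - [-0.0133,0.301,-0.066]
    - [-0.0133,0.301,-0.066]
    - [-0.0133,0.301,-0.066]
    - [-0.0133,0.301,-0.066]
  rot:
    - [0,0,-0.03]
    - [0,0,-0.06]
    - [0,0,-0.1]
    - [0,0,-0.13]
    - [0,0,-0.16]
    - [0,0,-0.16]
    - [0,0,-0.16]
    - [0,0,-0.16]
    - [0,0,-0.16]
    - [0,0,-0.16]
    - [0,0,-0.16]
    - [0,0,-0.16]
    - [0,0,-0.16]
    - [0,0,-0.16]

```text
time: 29.28
ee_pos: [0.5328, 0.0073, 0.1767]
eef_rot: [0.998, -0.058, 0.0, -0.0]
ft_force: [-0.3, 0.2, 0.5]
width: 0.0153
grip_force: 15.0
```

```bash
cat > foot.py <<'E'
from h import *
def foot(x,y,z=.135,white=False):
  """pixel columns of held tube between cap and foot vs projection of TCP line"""
  im=r.camera('side');h=cv2.cvtColor(im,cv2.COLOR_RGB2HSV)
  m=(h[...,0]<22)&(h[...,1]>140)&(h[...,2]>60)
  for zz in (.125,.132,.139,.146):
    p=proj('side',[x,y,zz]);v=int(round(p[1]));a=int(p[0])-9
    u=np.where(m[v,a:a+19])[0]
    if len(u): print(zz,'proj u',p[0].round(1),'seen',u.min()+a,u.max()+a,'diff',((u.min()+u.max()+1)/2+a-.5-p[0]).round(1))
E
python3 - <<'E'
from foot import *
e=r.read_state()['ee_pos'];print(e);foot(e[0],e[1]);snap('side','s10',(250,100,390,220),5)
print(spot('sample1','side')); print(spot('place0','side'))
print(proj('side',[.5815,-.0693,.123]))
E
```

```text
[0.53276962 0.00725909 0.17673025]
0.125 proj u 306.6 seen 306 310 diff 1.4
0.132 proj u 306.6 seen 306 310 diff 1.4
0.139 proj u 306.6 seen 306 310 diff 1.4
0.146 proj u 306.6 seen 305 309 diff 0.4
[(0.65, [0.4651, -0.2985, 0.0084])]
[(0.93, [0.5166, -0.0343, 0.0496]), (0.87, [0.5327, -0.0743, 0.0478]), (0.87, [0.5745, 0.0109, 0.0493]), (0.73, [0.5987, -0.0277, 0.0439]), (0.68, [0.5314, 0.0058, 0.0468])]
[272.01114485 187.27969483]
```

View pics/s10.png

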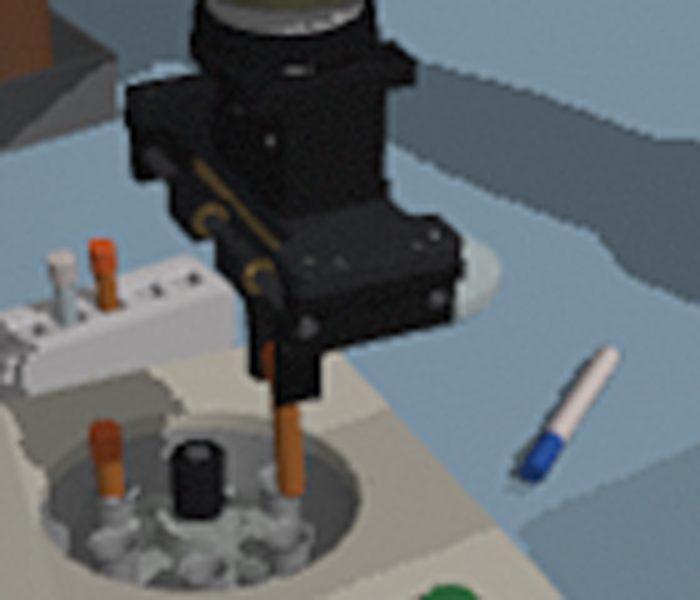

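>>> arm_command:
  xyz:
    - [0.003,0,0]
    - [0.003,0,-0.01]
    - [0.003,0,-0.02]
    - [0.003,0,-0.026]
    - [0.003,0,-0.032]
    - [0.003,0,-0.036]
    - [0.003,0,-0.036]
  rot:
    - [0,0,0]
    - [0,0,0]
    - [0,0,0]
    - [0,0,0]
    - [0,0,0]
    - [0,0,0]
    - [0,0,0]

```text
time: 30.07
ee_pos: [0.5348, 0.0072, 0.1388]
eef_rot: [0.998, -0.058, -0.001, 0.0]
ft_force: [-0.8, -0.0, 0.2]
width: 0.0153
grip_force: 15.0
```

>>> arm_command:
  xyz:
    - [0,0,-0.008]
    - [0,0,-0.016]
    - [0,0,-0.022]
    - [0,0,-0.026]
    - [0,0,-0.029]
    - [0,0,-0.031]
    - [0,0,-0.031]
  rot:
    - [0,0,0]
    - [0,0,0]
    - [0,0,0]
    - [0,0,0]
    - [0,0,0]
    - [0,0,0]
    - [0,0,0]

```text
time: 30.65
ee_pos: [0.5361, 0.0081, 0.1095]
eef_rot: [0.998, -0.058, 0.001, -0.0]
ft_force: [-1.9, 2.9, 6.4]
width: 0.0154
grip_force: 15.0
```

>>> arm_command:
  xyz:
    - [0,0,0]
    - [0,0,0]
    - [0,0,0.003]
    - [0,0,0.02]
    - [0,0,0.05]
    - [0,0,0.08]
    - [0,0,0.12]
    - [0,0,0.12]
  rot:
    - [0,0,0]
    - [0,0,0]
    - [0,0,0]
    - [0,0,0]
    - [0,0,0]
    - [0,0,0]
    - [0,0,0]
    - [0,0,0]
  grip: 0.3

```text
time: 31.32
ee_pos: [0.5385, 0.0075, 0.2365]
eef_rot: [0.998, -0.058, 0.005, -0.0]
ft_force: [1.2, 1.0, 1.1]
width: 0.0262
grip_force: 0.0
```

```bash
cat > seated.py <<'E'
from h import *
from scipy.ndimage import label
def seated():
  im=r.camera('side');h=cv2.cvtColor(im,cv2.COLOR_RGB2HSV)
  m=(h[...,0]<11)&(h[...,1]>150)&(h[...,2]>60); m[:172]=0;m[240:]=0;m[:,:255]=0;m[:,330:]=0
  L,n=label(m)
  for i in range(1,n+1):
    v,u=np.where(L==i)
    if len(u)>8: print('orange',len(u),u.min(),u.max(),v.min(),v.max())
  for q in ([.582,-.0695],[.532,.0077],[.5782,.0100],[.5363,-.0720]):
    print(q,'cap top',proj('side',[*q,.131]).round(1),'cap bottom',proj('side',[*q,.115]).round(1))
E
python3 - <<'E'
from seated import *
from caps import caps
seated(); caps()
E
```

```text
orange 46 269 274 184 192
orange 48 303 309 194 202
[0.582, -0.0695] cap top [271.6 184.4] cap bottom [271.9 190.1]
[0.532, 0.0077] cap top [307.  194.1] cap bottom [307.  199.9]
[0.5782, 0.01] cap top [289.8 200.6] cap bottom [289.9 206.4]
[0.5363, -0.072] cap top [288.2 178.6] cap bottom [288.3 184.2]
top 23 cap px 426.8 212.8 at z=.08 [ 0.467  -0.2966  0.08  ]
top spot_point sample1 [(0.59, [0.4615, -0.3008, 0.0049])]
top spot_point balance [(0.52, [0.4927, -0.3038, 0.0032])]
top spot_point rack [(0.75, [0.4915, -0.3024, 0.0021])]
top look sample1 [(0.49, [0.4684, -0.298, 0.0861])]
top look balance [(0.4, [0.4927, -0.2955, 0.0863])]
side 32 cap px 270.1 151.0 at z=.08 [ 0.4703 -0.2957  0.08  ]
side 13 cap px 271.1 158.2 at z=.08 [ 0.4868 -0.2585  0.08  ]
side 34 cap px 271.5 186.5 at z=.08 [ 0.5519 -0.1321  0.08  ]
side spot_point sample1 [(0.54, [0.4659, -0.2963, 0.0068])]
side spot_point balance []
side spot_point rack [(0.71, [0.4884, -0.2989, -0.0012])]
side look sample1 [(0.5, [0.4722, -0.2921, 0.0755])]
side look balance [(0.47, [0.4978, -0.2933, 0.0722])]
```

>>> arm_command:
  xyz:
    - [-0.01,-0.04,0]
    - [-0.02,-0.08,0]
    - [-0.03,-0.12,0]
    - [-0.04,-0.16,0]
    - [-0.05,-0.2,-0.02]
    - [-0.06,-0.24,-0.04]
    - [-0.07,-0.28,-0.05]
    - [-0.07,-0.304,-0.07]
    - [-0.07,-0.304,-0.1]
    - [-0.07,-0.304,-0.12]
    - [-0.07,-0.304,-0.135]
    - [-0.07,-0.304,-0.15]
    - [-0.07,-0.304,-0.162]
    - [-0.07,-0.304,-0.162]
    - [-0.07,-0.304,-0.162]
  rot:
    - [0,0,0.03]
    - [0,0,0.06]
    - [0,0,0.09]
    - [0,0,0.12]
    - [0,0,0.15]
    - [0,0,0.16]
    - [0,0,0.16]
    - [0,0,0.16]
    - [0,0,0.16]
    - [0,0,0.16]
    - [0,0,0.16]
    - [0,0,0.16]
    - [0,0,0.16]
    - [0,0,0.16]
    - [0,0,0.16]
  grip: 0.42

```text
time: 33.22
ee_pos: [0.4654, -0.2966, 0.0669]
eef_rot: [1.0, 0.022, -0.0, -0.0]
ft_force: [0.1, 0.4, 0.5]
width: 0.0363
grip_force: 0.0
```

>>> arm_command:
  xyz:
    - [0,0,0]
    - [0,0,0]
    - [0,0,0]
    - [0,0,0]
    - [0,0,0]
    - [0,0,0]
    - [0,0,0.015]
    - [0,0,0.04]
    - [0,0,0.08]
    - [0,0,0.12]
    - [0,0,0.16]
    - [0,0,0.175]
    - [0,0,0.175]
  rot:
    - [0,0,0]
    - [0,0,0]
    - [0,0,0]
    - [0,0,0]
    - [0,0,0]
    - [0,0,0]
    - [0,0,0]
    - [0,0,0]
    - [0,0,0]
    - [0,0,0]
    - [0,0,0]
    - [0,0,0]
    - [0,0,0]
  grip: 0

```text
time: 34.3
ee_pos: [0.4673, -0.2975, 0.2469]
eef_rot: [1.0, 0.022, 0.003, 0.002]
ft_force: [0.4, 0.2, -0.3]
width: 0.0154
grip_force: 15.0
```

>>> arm_command:
  xyz:
    - [0.013,0.035,0]
    - [0.026,0.07,0]
    - [0.039,0.105,0]
    - [0.052,0.14,0]
    - [0.065,0.175,0]
    - [0.078,0.21,0]
    - [0.091,0.245,0]
    - [0.104,0.28,0]
    - [0.113,0.3065,-0.01]
    - [0.113,0.3065,-0.03]
    - [0.113,0.3065,-0.05]
    - [0.113,0.3065,-0.066]
    - [0.113,0.3065,-0.066]
    - [0.113,0.3065,-0.066]
    - [0.113,0.3065,-0.066]
  rot:
    - [0,0,-0.03]
    - [0,0,-0.06]
    - [0,0,-0.1]
    - [0,0,-0.13]
    - [0,0,-0.16]
    - [0,0,-0.16]
    - [0,0,-0.16]
    - [0,0,-0.16]
    - [0,0,-0.16]
    - [0,0,-0.16]
    - [0,0,-0.16]
    - [0,0,-0.16]
    - [0,0,-0.16]
    - [0,0,-0.16]
    - [0,0,-0.16]

```text
time: 35.55
ee_pos: [0.5787, 0.0098, 0.1767]
eef_rot: [0.998, -0.058, 0.0, -0.0]
ft_force: [0.2, 0.6, 0.7]
width: 0.0155
grip_force: 15.0
```

```bash
python3 - <<'E'
from foot import *
e=r.read_state()['ee_pos'];print(e);foot(e[0],e[1])
print(spot('sample1','side')); print(spot('place0','side'),spot('rotor','side'))
E
```

```text
[0.57873362 0.00976494 0.17669079]
0.125 proj u 289.6 seen 288 292 diff 0.4
0.132 proj u 289.5 seen 287 292 diff 0.0
0.139 proj u 289.4 seen 287 292 diff 0.1
0.146 proj u 289.4 seen 287 292 diff 0.1
[(0.68, [0.579, 0.0084, 0.116])]
[(0.98, [0.5789, 0.0088, 0.0485]), (0.97, [0.5348, -0.0725, 0.051]), (0.79, [0.5123, -0.0359, 0.0501]), (0.66, [0.5319, 0.0093, 0.0472]), (0.63, [0.5998, -0.0265, 0.0439])] [(0.68, [0.5575, -0.0329, 0.0418]), (0.55, [0.6014, -0.0292, 0.0468]), (0.31, [0.5819, -0.0751, 0.0461])]
```

Aligned, so I'll insert it.

>>> arm_command:
  xyz:
    - [0,0,-0.01]
    - [0,0,-0.02]
    - [0,0,-0.026]
    - [0,0,-0.032]
    - [0,0,-0.036]
    - [0,0,-0.036]
  rot:
    - [0,0,0]
    - [0,0,0]
    - [0,0,0]
    - [0,0,0]
    - [0,0,0]
    - [0,0,0]

```text
time: 36.25
ee_pos: [0.578, 0.01, 0.1388]
eef_rot: [0.998, -0.058, -0.001, -0.0]
ft_force: [1.0, 0.8, -0.8]
width: 0.0155
grip_force: 15.0
```

>>> arm_command:
  xyz:
    - [0,0,-0.008]
    - [0,0,-0.016]
    - [0,0,-0.022]
    - [0,0,-0.026]
    - [0,0,-0.029]
    - [0,0,-0.031]
    - [0,0,-0.031]
  rot:
    - [0,0,0]
    - [0,0,0]
    - [0,0,0]
    - [0,0,0]
    - [0,0,0]
    - [0,0,0]
    - [0,0,0]

```text
time: 36.83
ee_pos: [0.5792, 0.0096, 0.1097]
eef_rot: [0.998, -0.058, 0.001, 0.0]
ft_force: [-0.3, 1.0, 5.5]
width: 0.0152
grip_force: 15.0
```

>>> arm_command:
  xyz:
    - [0,0,0]
    - [0,0,0]
    - [0,0,0.003]
    - [0,0,0.02]
    - [0,0,0.05]
    - [0,0,0.08]
    - [0,0,0.12]
    - [0,0,0.12]
  rot:
    - [0,0,0]
    - [0,0,0]
    - [0,0,0]
    - [0,0,0]
    - [0,0,0]
    - [0,0,0]
    - [0,0,0]
    - [0,0,0]
  grip: 0.3

```text
time: 37.5
ee_pos: [0.5813, 0.0101, 0.2369]
eef_rot: [0.998, -0.058, 0.005, -0.0]
ft_force: [1.0, 0.4, 0.5]
width: 0.0262
grip_force: 0.0
```

```bash
python3 - <<'E'
from seated import *
from caps import caps
seated(); caps()
E
```

```text
orange 43 269 274 184 191
orange 50 303 309 194 202
orange 58 285 291 199 208
[0.582, -0.0695] cap top [271.6 184.4] cap bottom [271.9 190.1]
[0.532, 0.0077] cap top [307.  194.1] cap bottom [307.  199.9]
[0.5782, 0.01] cap top [289.8 200.6] cap bottom [289.9 206.4]
[0.5363, -0.072] cap top [288.2 178.6] cap bottom [288.3 184.2]
top spot_point sample1 []
top spot_point balance [(0.55, [0.4923, -0.3018, 0.0059])]
top spot_point rack [(0.87, [0.4923, -0.3006, 0.0028])]
top look sample1 []
top look balance [(0.65, [0.4941, -0.2977, 0.0851])]
side 33 cap px 271.3 186.6 at z=.08 [ 0.5526 -0.1319  0.08  ]
side spot_point sample1 [(0.58, [0.5574, -0.026, 0.0022])]
side spot_point balance []
side spot_point rack [(0.67, [0.489, -0.2967, 0.003])]
side look sample1 [(0.5, [0.5841, 0.0195, 0.1187]), (0.47, [0.5856, -0.0669, 0.1188]), (0.43, [0.5385, 0.0126, 0.1188]), (0.18, [0.5219, 0.1275, 0.1244])]
side look balance [(0.57, [0.4946, -0.2918, 0.074])]
```

>>> arm_command:
  xyz:
    - [-0.011,-0.038,0]
    - [-0.022,-0.076,0]
    - [-0.033,-0.114,0]
    - [-0.044,-0.152,0]
    - [-0.055,-0.19,-0.02]
    - [-0.066,-0.228,-0.04]
    - [-0.077,-0.266,-0.05]
    - [-0.087,-0.3055,-0.07]
    - [-0.087,-0.3055,-0.1]
    - [-0.087,-0.3055,-0.12]
    - [-0.087,-0.3055,-0.135]
    - [-0.087,-0.3055,-0.15]
    - [-0.087,-0.3055,-0.162]
    - [-0.087,-0.3055,-0.162]
    - [-0.087,-0.3055,-0.162]
  rot:
    - [0,0,0.03]
    - [0,0,0.06]
    - [0,0,0.09]
    - [0,0,0.12]
    - [0,0,0.15]
    - [0,0,0.16]
    - [0,0,0.16]
    - [0,0,0.16]
    - [0,0,0.16]
    - [0,0,0.16]
    - [0,0,0.16]
    - [0,0,0.16]
    - [0,0,0.16]
    - [0,0,0.16]
    - [0,0,0.16]
  grip: 0.42

```text
time: 39.4
ee_pos: [0.4914, -0.2956, 0.0669]
eef_rot: [1.0, 0.022, -0.0, -0.0]
ft_force: [-0.5, 0.2, 0.9]
width: 0.0365
grip_force: 0.0
```

>>> arm_command:
  xyz:
    - [0,0,0]
    - [0,0,0]
    - [0,0,0]
    - [0,0,0]
    - [0,0,0]
    - [0,0,0]
    - [0,0,0.015]
    - [0,0,0.04]
    - [0,0,0.08]
    - [0,0,0.12]
    - [0,0,0.16]
    - [0,0,0.175]
    - [0,0,0.175]
  rot:
    - [0,0,0]
    - [0,0,0]
    - [0,0,0]
    - [0,0,0]
    - [0,0,0]
    - [0,0,0]
    - [0,0,0]
    - [0,0,0]
    - [0,0,0]
    - [0,0,0]
    - [0,0,0]
    - [0,0,0]
    - [0,0,0]
  grip: 0

```text
time: 40.48
ee_pos: [0.4933, -0.2965, 0.2471]
eef_rot: [1.0, 0.022, 0.003, 0.002]
ft_force: [-0.1, 0.4, 0.5]
width: 0.0156
grip_force: 15.0
```

>>> arm_command:
  xyz:
    - [0.01,0.038,0]
    - [0.02,0.076,0]
    - [0.03,0.114,0]
    - [0.037,0.152,0]
    - [0.045,0.19,0]
    - [0.045,0.2236,-0.01]
    - [0.045,0.2236,-0.03]
    - [0.045,0.2236,-0.05]
    - [0.045,0.2236,-0.066]
    - [0.045,0.2236,-0.066]
    - [0.045,0.2236,-0.066]
    - [0.045,0.2236,-0.066]
  rot:
    - [0,0,-0.03]
    - [0,0,-0.06]
    - [0,0,-0.1]
    - [0,0,-0.13]
    - [0,0,-0.16]
    - [0,0,-0.16]
    - [0,0,-0.16]
    - [0,0,-0.16]
    - [0,0,-0.16]
    - [0,0,-0.16]
    - [0,0,-0.16]
    - [0,0,-0.16]

```text
time: 41.48
ee_pos: [0.5368, -0.0722, 0.1768]
eef_rot: [0.998, -0.058, 0.0, -0.0]
ft_force: [-0.3, -0.2, -0.2]
width: 0.0152
grip_force: 15.0
```

```bash
python3 - <<'E'
from foot import *
e=r.read_state()['ee_pos'];print(e)
snap('side','s11',(240,140,340,220),7)
print(spot('balance','side')); print(spot('place0','side'),spot('rotor','side'))
for z in(.117,.135,.15):p=proj('side',[*e[:2],z]);print(p.round(1),((p-[240,140])*7).round())
E
```

```text
[ 0.53680423 -0.07219097  0.17676756]
[(0.71, [0.5161, -0.0321, 0.0493]), (0.6, [0.535, -0.0759, 0.1185])]
[(0.92, [0.5818, 0.007, 0.0468]), (0.81, [0.5326, 0.0118, 0.0453]), (0.8, [0.5166, -0.0298, 0.0531]), (0.78, [0.5343, -0.0717, 0.0493])] [(0.77, [0.5592, -0.032, 0.0441])]
[288.1 183.5] [337. 305.]
[287.9 177.2] [335. 260.]
[287.8 171.8] [334. 222.]
```

View pics/s11.png

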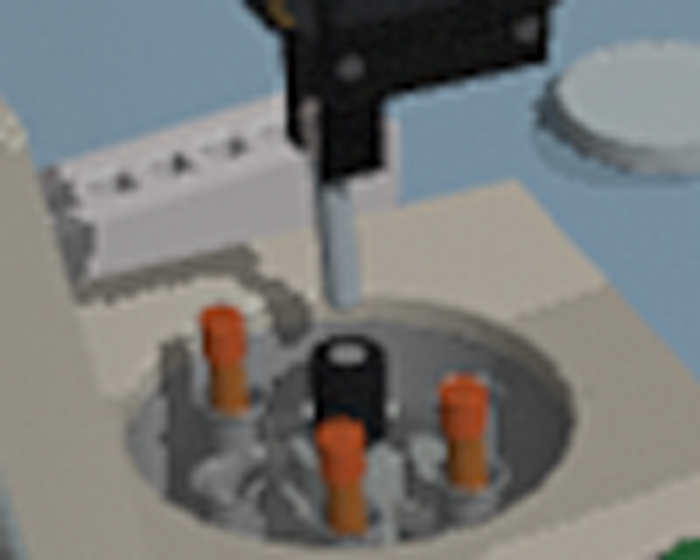

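The balance tube is in line with its sleeve: seen at 340 px against 337 expected in the crop. I'll insert it.

>>> arm_command:
  xyz:
    - [0,0,-0.01]
    - [0,0,-0.02]
    - [0,0,-0.026]
    - [0,0,-0.032]
    - [0,0,-0.036]
    - [0,0,-0.036]
  rot:
    - [0,0,0]
    - [0,0,0]
    - [0,0,0]
    - [0,0,0]
    - [0,0,0]
    - [0,0,0]

```text
time: 42.18
ee_pos: [0.536, -0.0718, 0.1388]
eef_rot: [0.998, -0.058, -0.001, -0.0]
ft_force: [-0.0, 0.9, -0.7]
width: 0.0149
grip_force: 15.0
```

>>> arm_command:
  xyz:
    - [0,0,-0.008]
    - [0,0,-0.016]
    - [0,0,-0.022]
    - [0,0,-0.026]
    - [0,0,-0.029]
    - [0,0,-0.031]
    - [0,0,-0.031]
  rot:
    - [0,0,0]
    - [0,0,0]
    - [0,0,0]
    - [0,0,0]
    - [0,0,0]
    - [0,0,0]
    - [0,0,0]

```text
time: 42.77
ee_pos: [0.5372, -0.0724, 0.1096]
eef_rot: [0.998, -0.058, 0.001, 0.0]
ft_force: [0.4, 0.5, 5.4]
width: 0.0154
grip_force: 15.0
```

>>> arm_command:
  xyz:
    - [0,0,0]
    - [0,0,0]
    - [0,0,0.003]
    - [0,0,0.02]
    - [0,0,0.05]
    - [0,0,0.09]
    - [0,0,0.13]
    - [0,0,0.17]
    - [0,0,0.21]
    - [0,0,0.25]
    - [0,0,0.28]
    - [0,0,0.28]
  rot:
    - [0,0,0]
    - [0,0,0]
    - [0,0,0]
    - [0,0,0]
    - [0,0,0]
    - [0,0,0]
    - [0,0,0]
    - [0,0,0]
    - [0,0,0]
    - [0,0,0]
    - [0,0,0]
    - [0,0,0]
  grip: 0.3

```text
time: 43.77
ee_pos: [0.5378, -0.0722, 0.3959]
eef_rot: [0.998, -0.058, 0.005, 0.001]
ft_force: [0.7, 0.8, -0.8]
width: 0.026
grip_force: 0.0
```

```bash
python3 - <<'E'
from seated import *
snap('side','s12',(230,110,350,250),4.2)
seated();print(spot('balance','side'),spot('balance','side','look_for'),spot('rotor','side'),spot('lid_tab','side'),spot('lid_tab','side'))
E
```

```text
orange 45 268 273 184 192
orange 48 304 309 193 201
orange 61 286 293 199 208
[0.582, -0.0695] cap top [271.6 184.4] cap bottom [271.9 190.1]
[0.532, 0.0077] cap top [307.  194.1] cap bottom [307.  199.9]
[0.5782, 0.01] cap top [289.8 200.6] cap bottom [289.9 206.4]
[0.5363, -0.072] cap top [288.2 178.6] cap bottom [288.3 184.2]
[(0.24, [0.5761, 0.0091, 0.048])] [(0.6, [0.5203, 0.1249, 0.1237]), (0.58, [0.5443, -0.0678, 0.1245]), (0.57, [0.5656, -0.0218, 0.0869])] [(0.69, [0.5172, 0.1157, 0.1242]), (0.57, [0.5588, -0.0331, 0.0414])] [(0.76, [0.6972, -0.0492, 0.3089])] [(0.76, [0.6972, -0.0492, 0.3089])]
```

View pics/s12.png

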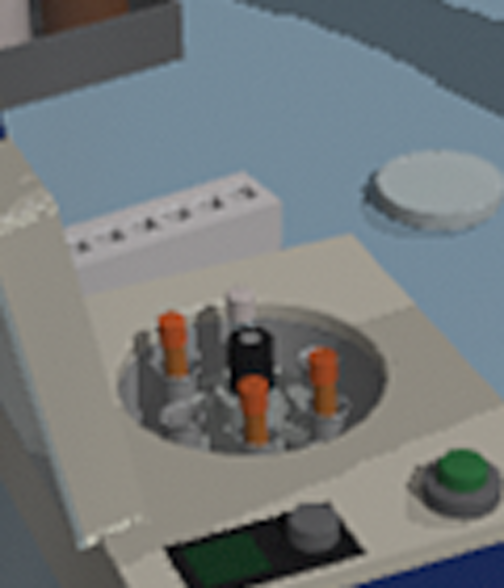

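>>> arm_command:
  xyz:
    - [0.04,0.005,0]
    - [0.08,0.01,0]
    - [0.12,0.015,0]
    - [0.16,0.02,0]
    - [0.2,0.02,0]
    - [0.214,0.02,0]
    - [0.214,0.02,0]
    - [0.214,0.02,0]
    - [0.214,0.02,0]
  rot:
    - [0,0,0]
    - [0,0,0]
    - [0,0,0]
    - [0,0,0]
    - [0,0,0]
    - [0,0,0]
    - [0,0,0]
    - [0,0,0]
    - [0,0,0]
  grip: 0

```text
time: 44.87
ee_pos: [0.7501, -0.0521, 0.389]
eef_rot: [0.998, -0.058, -0.0, 0.0]
ft_force: [0.2, -0.4, 0.4]
width: 0.0007
grip_force: 0.0
```

>>> arm_command:
  xyz:
    - [0,0,-0.03]
    - [0,0,-0.055]
    - [0,0,-0.07]
    - [0,0,-0.08]
    - [0,0,-0.083]
    - [0,0,-0.083]
  rot:
    - [0,0,0]
    - [0,0,0]
    - [0,0,0]
    - [0,0,0]
    - [0,0,0]
    - [0,0,0]

```text
time: 45.37
ee_pos: [0.75, -0.0526, 0.307]
eef_rot: [0.998, -0.058, 0.0, 0.0]
ft_force: [0.5, -0.6, 0.7]
width: 0.0007
grip_force: 0.0
```

>>> arm_command:
  xyz:
    - [-0.01,0.001,0]
    - [-0.02,0.002,0]
    - [-0.03,0.003,0]
    - [-0.037,0.004,0]
    - [-0.044,0.005,0]
    - [-0.051,0.006,0]
    - [-0.058,0.007,0]
    - [-0.065,0.008,0]
    - [-0.072,0.009,0]
    - [-0.08,0.009,0]
  rot:
    - [0,0,0]
    - [0,0,0]
    - [0,0,0]
    - [0,0,0]
    - [0,0,0]
    - [0,0,0]
    - [0,0,0]
    - [0,0,0]
    - [0,0,0]
    - [0,0,0]

```text
time: 46.2
ee_pos: [0.6704, -0.0428, 0.3072]
eef_rot: [0.998, -0.058, 0.001, -0.0]
ft_force: [1.9, -0.1, 0.4]
width: 0.0004
grip_force: 0.8
```

```bash
python3 - <<'E'
from h import *
r.camera('side');print(spot('lid_tab','side'));r.camera('top');print(spot('lid_tab','top')); print(r.read_state()['ft_force'])
E
```

```text
[(0.77, [0.6521, -0.0441, 0.3138]), (0.37, [0.5983, -0.0259, 0.0459])]
[(0.62, [0.6536, -0.0417, 0.3113]), (0.24, [0.5285, 0.0093, 0.0489])]
[ 0.31786106 -0.14294013  0.31493077]
```

>>> arm_command:
  xyz:
    - [-0.01,0.001,0]
    - [-0.02,0.002,0]
    - [-0.03,0.003,0]
    - [-0.04,0.004,0]
    - [-0.05,0.005,-0.002]
    - [-0.06,0.006,-0.004]
    - [-0.07,0.007,-0.006]
    - [-0.08,0.008,-0.008]
    - [-0.09,0.009,-0.01]
    - [-0.1,0.01,-0.012]
    - [-0.1,0.01,-0.012]
  rot:
    - [0,0,0]
    - [0,0,0]
    - [0,0,0]
    - [0,0,0]
    - [0,0,0]
    - [0,0,0]
    - [0,0,0]
    - [0,0,0]
    - [0,0,0]
    - [0,0,0]
    - [0,0,0]

```text
time: 47.32
ee_pos: [0.5697, -0.0329, 0.2942]
eef_rot: [0.998, -0.058, -0.0, 0.0]
ft_force: [-0.5, 0.7, 0.2]
width: 0.0004
grip_force: 0.0
```

>>> arm_command:
  xyz:
    - [0,0,0.03]
    - [0,0,0.06]
    - [0,0,0.06]
    - [0,0,0.06]
    - [0,0,0.06]
    - [0,0,0.06]
    - [0,0,0.06]
    - [0,0,0.06]
  rot:
    - [0,0,0]
    - [0,0,0]
    - [0,0,0]
    - [0,0,0]
    - [0,0,0]
    - [0,0,0]
    - [0,0,0]
    - [0,0,0]

```text
time: 47.98
ee_pos: [0.5704, -0.0332, 0.3532]
eef_rot: [0.998, -0.058, -0.001, 0.0]
ft_force: [0.6, -1.0, 0.4]
width: 0.0003
grip_force: 0.0
```

```bash
python3 - <<'E'
from h import *
r.camera('side');print(spot('lid_tab','side'));r.camera('top');print(spot('lid_tab','top'))
E
```

```text
[(0.84, [0.5484, -0.0322, 0.2857])]
[(0.57, [0.5488, -0.0319, 0.2803])]
```

>>> arm_command:
  xyz:
    - [-0.012,0.038,0]
    - [-0.024,0.076,0]
    - [-0.036,0.114,0]
    - [-0.051,0.153,0]
    - [-0.051,0.153,0]
    - [-0.051,0.153,0]
    - [-0.051,0.153,0]
    - [-0.051,0.153,0]
    - [-0.051,0.153,0]
    - [-0.051,0.153,0]
    - [-0.051,0.153,0]
    - [-0.051,0.153,0]
    - [-0.051,0.153,0]
    - [-0.051,0.153,0]
    - [-0.051,0.153,0]
    - [-0.051,0.153,0]
    - [-0.051,0.153,0]
    - [-0.051,0.153,0]
    - [-0.051,0.153,0]
    - [-0.051,0.153,0]
  rot:
    - [0,0,0]
    - [0,0,0]
    - [0,0,0]
    - [0,0,0]
    - [0,0,0]
    - [0,0,0]
    - [0,0,0]
    - [0,0,0]
    - [0,0,0]
    - [0,0,0]
    - [0,0,0]
    - [0,0,0]
    - [0,0,0]
    - [0,0,0]
    - [0,0,0]
    - [0,0,0]
    - [0,0,0]
    - [0,0,0]
    - [0,0,0]
    - [0,0,0]

```text
time: 49.85
ee_pos: [0.5195, 0.1198, 0.3541]
eef_rot: [0.998, -0.058, -0.0, 0.0]
ft_force: [0.9, 0.1, 0.4]
width: 0.0006
grip_force: 0.0
```

>>> arm_command:
  xyz:
    - [0,0,-0.04]
    - [0,0,-0.08]
    - [0,0,-0.1]
    - [0,0,-0.1]
    - [0,0,-0.1]
    - [0,0,-0.1]
    - [0,0,-0.1]
    - [0,0,-0.1]
    - [0,0,-0.1]
    - [0,0,-0.1]
    - [0,0,-0.1]
    - [0,0,-0.1]
    - [0,0,-0.1]
    - [0,0,-0.1]
    - [0,0,-0.1]
    - [0,0,-0.1]
    - [0,0,-0.1]
    - [0,0,-0.1]
    - [0,0,-0.1]
    - [0,0,-0.1]
  rot:
    - [0,0,0]
    - [0,0,0]
    - [0,0,0]
    - [0,0,0]
    - [0,0,0]
    - [0,0,0]
    - [0,0,0]
    - [0,0,0]
    - [0,0,0]
    - [0,0,0]
    - [0,0,0]
    - [0,0,0]
    - [0,0,0]
    - [0,0,0]
    - [0,0,0]
    - [0,0,0]
    - [0,0,0]
    - [0,0,0]
    - [0,0,0]
    - [0,0,0]

```text
time: 51.52
ee_pos: [0.5195, 0.1198, 0.2541]
eef_rot: [0.998, -0.058, 0.0, 0.0]
ft_force: [0.1, -0.2, 0.9]
width: 0.0005
grip_force: 0.0
```

```bash
python3 - <<'E'
from h import *
for k in range(2):
  snap('side','s13',(200,90,400,290),3);print(spot('lid_tab','side')[:1],spot('start_top','side')[:1]);r.camera('top');print(spot('lid_tab','top')[:1])
E
```

```text
[(0.69, [0.4485, -0.0161, 0.1521])] [(0.65, [0.5146, 0.1169, 0.1243])]
[(0.64, [0.4455, -0.0181, 0.1261])]
[(0.85, [0.4447, -0.0221, 0.1181])] [(0.39, [0.5166, 0.1157, 0.1245])]
[(0.61, [0.4481, -0.0184, 0.109])]
```

>>> arm_command:
  xyz:
    - [0,0,-0.04]
    - [0,0,-0.07]
    - [0,0,-0.09]
    - [0,0,-0.1]
    - [0,0,-0.1]
    - [0,0,-0.1]
    - [0,0,-0.1]
    - [0,0,-0.1]
    - [0,0,-0.1]
    - [0,0,-0.1]
    - [0,0,-0.1]
    - [0,0,-0.1]
    - [0,0,-0.1]
    - [0,0,-0.1]
  rot:
    - [0,0,0]
    - [0,0,0]
    - [0,0,0]
    - [0,0,0]
    - [0,0,0]
    - [0,0,0]
    - [0,0,0]
    - [0,0,0]
    - [0,0,0]
    - [0,0,0]
    - [0,0,0]
    - [0,0,0]
    - [0,0,0]
    - [0,0,0]

```text
time: 53.18
ee_pos: [0.5195, 0.1199, 0.1541]
eef_rot: [0.998, -0.058, 0.0, 0.0]
ft_force: [-0.1, 0.4, -0.1]
width: 0.0004
grip_force: 0.0
```

```bash
python3 - <<'E'
from h import *
for k in range(2):
  snap('side','s14',(200,90,400,290),3);print(spot('lid_tab','side')[:1],spot('start_top','side')[:1]);r.camera('top');print(spot('lid_tab','top')[:1],spot('start_top','top')[:1])
E
```

```text
[(0.78, [0.4465, -0.018, 0.1123])] [(0.42, [0.5178, 0.1213, 0.1259])]
[(0.96, [0.4459, -0.0183, 0.1061])] [(0.22, [0.6464, 0.2643, -0.0012])]
[] [(0.55, [0.518, 0.1167, 0.1231])]
[(0.89, [0.445, -0.0197, 0.1085])] []
```

View pics/s14.png

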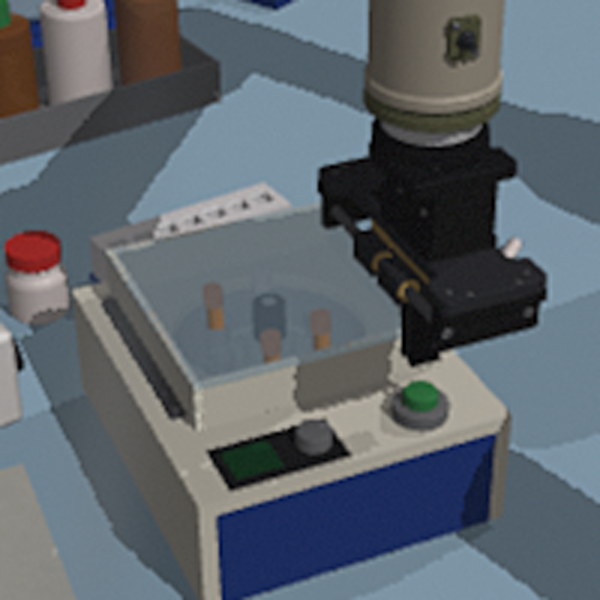

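The lid is shut, with the tubes standing under it. The closed fingertips at crop (420,360) are right above the green button at (420,395), so I'll press it.

>>> arm_command:
  xyz:
    - [0,0,-0.015]
    - [0,0,-0.025]
    - [0,0,-0.03]
    - [0,0,-0.033]
    - [0,0,-0.035]
    - [0,0,-0.037]
    - [0,0,-0.038]
    - [0,0,-0.038]
    - [0,0,-0.038]
  rot:
    - [0,0,0]
    - [0,0,0]
    - [0,0,0]
    - [0,0,0]
    - [0,0,0]
    - [0,0,0]
    - [0,0,0]
    - [0,0,0]
    - [0,0,0]

```text
time: 54.53
ee_pos: [0.5195, 0.1197, 0.1206]
eef_rot: [0.998, -0.058, 0.0, 0.001]
ft_force: [-22.6, -7.3, 49.3]
width: 0.0008
grip_force: 25.0
```

>>> arm_command:
  xyz:
    - [0,0,0.003]
    - [0,0,0.003]
  rot:
    - [0,0,0]
    - [0,0,0]

```text
time: 54.7
ee_pos: [0.5199, 0.1199, 0.1211]
eef_rot: [0.998, -0.058, 0.001, 0.0]
ft_force: [-7.9, -2.6, 22.7]
width: 0.0003
grip_force: 11.5
```

```bash
python3 - <<'E'
from h import *
s=r.read_state();print(s['ee_pos'],s['ft_force'],s['torque'])
im=snap('side')[:,:,::-1]; im2=snap('top')[:,:,::-1]
a=cv2.resize(im[150:250,280:380],(400,400),interpolation=cv2.INTER_CUBIC);b=cv2.resize(im2[140:240,220:320],(400,400),interpolation=cv2.INTER_CUBIC)
cv2.imwrite('pics/m15.png',np.hstack([a,b]))
E
```

```text
[0.51993557 0.11989436 0.12114096] [-7.89914045 -2.56708951 22.74618517] [-0.47420898  1.91287946 -0.03272081]
```

View pics/m15.png

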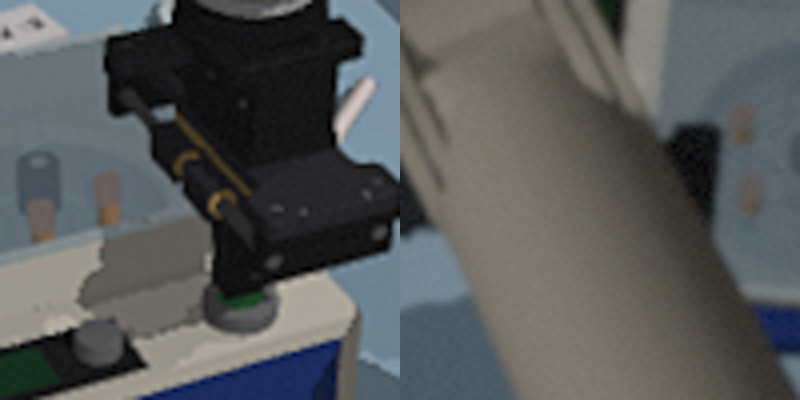

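The fingertips are on the button. I'll back off in small steps to read the force against travel, which will show whether this was the button's own end stop.

>>> arm_command:
  xyz:
    - [0,0,0.0015]
    - [0,0,0.0015]
    - [0,0,0.0015]
    - [0,0,0.0015]
  rot:
    - [0,0,0]
    - [0,0,0]
    - [0,0,0]
    - [0,0,0]

```text
time: 55.13
ee_pos: [0.5198, 0.1199, 0.1214]
eef_rot: [0.998, -0.058, 0.0, 0.0]
ft_force: [-2.5, -0.3, 8.2]
width: 0.0001
grip_force: 4.0
```

>>> arm_command:
  xyz:
    - [0,0,0.0015]
    - [0,0,0.0015]
    - [0,0,0.0015]
    - [0,0,0.0015]
  rot:
    - [0,0,0]
    - [0,0,0]
    - [0,0,0]
    - [0,0,0]

```text
time: 55.47
ee_pos: [0.5198, 0.1199, 0.1223]
eef_rot: [0.998, -0.058, 0.0, -0.0]
ft_force: [-0.3, -0.4, 5.1]
width: 0.0005
grip_force: 2.2
```

>>> arm_command:
  xyz:
    - [0,0,0.002]
    - [0,0,0.002]
    - [0,0,0.002]
    - [0,0,0.002]
  rot:
    - [0,0,0]
    - [0,0,0]
    - [0,0,0]
    - [0,0,0]

```text
time: 55.8
ee_pos: [0.5198, 0.1199, 0.1242]
eef_rot: [0.998, -0.058, 0.0, -0.0]
ft_force: [1.8, 0.4, 2.6]
width: 0.0005
grip_force: 1.6
```

>>> arm_command:
  xyz:
    - [0,0,0.002]
    - [0,0,0.002]
    - [0,0,0.002]
    - [0,0,0.002]
  rot:
    - [0,0,0]
    - [0,0,0]
    - [0,0,0]
    - [0,0,0]

```text
time: 56.13
ee_pos: [0.5195, 0.1198, 0.126]
eef_rot: [0.998, -0.058, -0.0, 0.0]
ft_force: [0.3, 0.1, 1.9]
width: 0.0008
grip_force: 1.1
```

The spring force ran from about 5 N at the stop down to nearly nothing over about 6 mm, so the button was fully down. I'll retract and check.

>>> arm_command:
  xyz:
    - [0,0,0.02]
    - [0,0,0.06]
    - [0,0,0.1]
    - [0,0,0.14]
    - [0,0,0.18]
    - [0,0,0.2]
    - [0,0.04,0.2]
    - [0,0.08,0.2]
    - [0,0.12,0.2]
    - [0,0.15,0.2]
    - [0,0.15,0.2]
    - [0,0.15,0.2]
  rot:
    - [0,0,0]
    - [0,0,0]
    - [0,0,0]
    - [0,0,0]
    - [0,0,0]
    - [0,0,0]
    - [0,0,0]
    - [0,0,0]
    - [0,0,0]
    - [0,0,0]
    - [0,0,0]
    - [0,0,0]

```text
time: 57.13
ee_pos: [0.5183, 0.2718, 0.3251]
eef_rot: [0.998, -0.056, -0.001, 0.0]
ft_force: [0.6, -0.3, -0.5]
width: 0.0007
grip_force: 0.0
```

```bash
python3 - <<'E'
from h import *
r.camera('side');r.camera('top')
for c in('side','top'):
  for l in('lid_tab','beaker','jar','rack','start_top','rotor'): print(c,l,spot(l,c)[:1])
print(r.read_state()['time'],r.close_job())
E
```

```text
side lid_tab [(0.66, [0.4468, -0.0212, 0.1118])]
side beaker [(0.73, [0.6469, 0.2664, 0.0051])]
side jar [(0.67, [0.6498, -0.2992, -0.0017])]
side rack [(0.57, [0.4889, -0.2996, -0.0007])]
side start_top [(0.58, [0.5163, 0.1197, 0.126])]
side rotor []
top lid_tab [(0.87, [0.4467, -0.0179, 0.1069])]
top beaker [(0.53, [0.6468, 0.2628, -0.0028])]
top jar [(0.85, [0.6512, -0.2961, 0.0019])]
top rack [(0.8, [0.4918, -0.3028, 0.002])]
top start_top [(0.56, [0.5218, 0.1223, 0.1225])]
top rotor []
the job is handed in; nothing more can be done
57.8333 None
```

The job is handed in at about 58 s: rotor seated and rocked about 30° each way, three samples plus the balance tube fully down in opposite pairs, lid shut, start button pressed through its full travel (49 N peak at the wrist), and beaker and jar not moved.

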